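File the flash-card boxes upright in the desk stand

TASK

Slide the bookend back, then file both cardboard flash-card boxes in the white desk stand like books: each upright on its small end, broad face towards the end fence, the larger box in the corner against the end fence and the smaller one right beside it, both pushed square and flush against the back fence. Then slide the bookend up snug against them, and leave the pen cup, bottle and eraser where they are.

Things in the scene. Friction and masses are not known exactly. Their poses are not given: they have to be found in the camera images.
- rack: White laminate desk stand, fixed. Base 120 mm (x -63..+57) by 195 mm (y -97.5..+97.5), 10 mm thick; a back fence on its far (+x) side and an end fence on its left (+y) side, each 12 mm thick, tops 50 mm above the table; open at -x and -y. Origin on the table under the base; x towards the back fence, y along the row to the end fence, z up. Turned by up to 0.2 rad.
- rack_corner (a point): Inner corner of the stand: where the base's top face, the inner face of the back fence and the inner face of the end fence meet, at (45, 85, 10) mm in the stand's frame. Axes as the stand's: the room for boxes lies towards -x, -y and +z of it.
- bookend (a joint): Dark steel sliding bookend: upright plate 66 mm wide (x), 10 mm thick (y), top 80 mm above the table, so it can be pinched from above the fences; thin foot reaching 45 mm from its inner face, outwards. Value in m: gap from end fence to the inner face; 0 shut, 0.125 fully back (-y of the stand). About 1.5 N of friction; stays where left. Starts nearly shut.
- bookend_top (a point): Middle of the top edge of the bookend's plate (5 mm outwards from its inner face), 80 mm above the table. Axes as the stand's.
- tall_box: Plain brown cardboard flash-card box, 100 mm long, 60 mm wide, 28 mm thick, about 140 g, the larger of two. Starts lying flat on the table, blank white label up. Origin: centre of the face it lies on. Own x along the 100 mm length (either end may be up in the stand), y along the 60 mm width, z through the thickness (up at the start).
- tall_box_center (a point): Centre of the larger box. Axes as the box's.
- short_box: Plain brown cardboard flash-card box, 80 mm long, 60 mm wide, 22 mm thick, about 100 g, the smaller of two. Starts lying flat on the table, blank white label up. Origin: centre of the face it lies on. Own x along the 80 mm length (either end may be up in the stand), y along the 60 mm width, z through the thickness (up at the start).
- short_box_center (a point): Centre of the smaller box. Axes as the box's.
- pen_cup: Bystander: black pen cup, 72 mm across, 95 mm tall, pens up to 170 mm. Origin: centre of its underside.
- water_bottle: Bystander: blue bottle, 68 mm across, 190 mm tall. Origin: centre of its underside.
- eraser: Bystander: black and grey whiteboard eraser, 50 by 125 by 30 mm. Origin: centre of its underside.
There are look-alikes about, which are no part of the job. Of the things shaped like the rack, the white one is meant. What is shaped like the short_box but orange is not meant.

How it is judged:
By the outcome, as a careful person would: the job done as asked, in the order asked, and still so for the second after the job is handed in, with the robot touching nothing.
It also fails if it takes over 72 s, if anything falls off the work surface, if the arm or the gripper's body presses on something with over 40 N, if the wrist force passes 120 N, or if a joint passes its speed limit or range.

ROBOT

A 6-joint arm with a two-finger parallel gripper is mounted at the origin on the work surface. World frame = base frame: x ahead of the robot, y to its left, z up, the work surface at z = 0. Lengths are in m, angles in rad, forces in N, time in s.
With the tool pointing down it reaches from about 0.35 to 0.975 m from the base axis. Payload 4.9 kg.
Tool frame: the origin (TCP) lies at the very end of the fingers, on their centre line; the grasp point (between the pads) lies ctrl.hold_point_z behind it (ctrl.hold_point_z is the distance from the TCP to the grasp point, in m); z points along the fingers, y is the line along which they close (so a half turn about z gives the same grasp; the last joint's range is limited). The gripper opens to 85 mm and grips with 20 to 120 N. Pads are 22 mm wide; open, the fingers measure 114 mm over their backs; the gripper's body (76 mm by 85 mm) begins 54 mm behind the grasp point. The pads swing forward as they close: fully open they stand 13 mm farther back than shut.
Start: joints at [-1.272, 0.053, 1.613, -0, 1.476, -0.119], TCP at [0.254, -0.571, 0.207] pointing down, gripper open.
Joint ranges: [-3.01, 3.01], [-1.01, 2.22], [0.06, 2.58], [-1.02, 4.17], [0.09, 2.62], [-3.14, 3.14]. Speed limits (rad/s): [2.57, 2.57, 3.14, 3.14, 3.14, 3.14].

INTERFACE

Orientations are given as a rotation vector (axis times angle).
In Python, from station import ctrl gives the robot as it stands. The module is installed in compiled form; this text tells all that it offers.
- The arm moves only by the tool jog_arm, never from a script. Its argument "deltas" is a list of rows, each a list of 3 entries, a list of its own where there are three numbers: the closure, from -1 (fully open) to 1 (shut), then the shift along the world's x, y, z scaled (see below), then the turn, a rotation vector about the world's x, y, z scaled (see below). A call has 1 to 12 rows; each row is the pose to reach, as a shift and turn from the pose commanded when the call began, turning the shorter way round; what a row does not reach only later rows make up. The controller multiplies each number of a shift by 0.4 m and each number of a turn by 180 degrees. A row lasts 1/12 s, in which the tool goes at most 41.7 mm and 7.16 degrees, less where a joint would pass 70% of its speed; a pose out of reach is approached as far as the arm can. A call with a number of a shift or a turn outside -1 to 1 is refused whole. A call with a gripper value outside its range is refused whole. The fingers move at their own pace and stop on an object; "squeeze" is the grip in N (left out, the last holds). Time passes only in rows, so rows that repeat a pose let the fingers close. It gives the time, the measured TCP pose, the force, the opening and the grip force at its end, in the units of the state.
- ctrl.get_obs(): the state, without advancing time (a new reading comes with each control period).
- ctrl.get_image(name): name is "scene" or "top"; returns the picture (400x640x3 uint8, red, green, blue); there is no depth.
- ctrl.get_calibration(name): a dict with "K" (3x3 intrinsics, pixels), "extrinsics" (4x4, takes a point from world to camera coordinates). Camera axes: x right, y down, z forward; pixel columns grow to the right and rows downward; lengths in m; the calibration is good to about 2 mm. A picture is of the moment at which its call begins. get_calibration takes no time and is no camera call.
- ctrl.finish_job(): hands the job in; it is judged then, once.
The state is a dict: "t": time; "q": joint angles; "dq": joint speeds; "effort": joint torques, N m; "tool_pos": TCP position; "tool_rot": TCP orientation; "contact_force": force on the tool from outside, world axes, zero at the start; "wrist_torque": the same for the moment, N m; "opening": finger opening in m; "grip_force": force on a finger pad.
Only numpy, scipy, OpenCV 4.12 (cv2) and the standard library are available. Lean on these libraries where they do the work, as an engineer would, in place of code of your own. Each camera call takes 0.05 s, during which the arm holds its last target. There are 200 camera calls.

## Working session

There is one attempt and no reset: what is moved stays moved. The work goes in short steps, Python scripts to look and compute and a tool call to move; the robot and the scene stay as the last step left them, time stands still between calls to the robot, and variables do not carry over. Pictures are saved under pics/ and viewed, at most 10 in all, crops included, and the job is handed in when it is done.

Besides the shell and the picture viewer there is one more tool, called in YAML: its name, and indented under it one key for each argument. jog_arm: Moves the arm, as the interface text tells. Its arguments: {"type":"object","properties":{"deltas":{"type":"array","items":{"type":"array"}},"squeeze":{"type":"number"}},"required":["deltas"]}

```bash
mkdir -p pics; python3 - <<'E'
from station import ctrl
import cv2,numpy as np
o=ctrl.get_obs()
print({k:np.round(v,3).tolist() for k,v in o.items()},ctrl.hold_point_z)
for n in("scene","top"):
    im=ctrl.get_image(n);cv2.imwrite(f"pics/{n}0.png",im[:,:,::-1])
    c=ctrl.get_calibration(n);print(n,np.round(c["K"],1).tolist(),np.round(c["extrinsics"],3).tolist())
E
```

```text
{'t': 0.0, 'q': [-1.272, 0.053, 1.614, -0.0, 1.476, -0.119], 'dq': [-0.001, -0.0, -0.0, 0.003, -0.0, -0.001], 'effort': [0.001, -39.369, -37.017, -0.0, 0.007, -0.0], 'tool_pos': [0.253, -0.571, 0.206], 'tool_rot': [-3.071, -0.651, 0.0], 'contact_force': [-0.078, -0.001, 0.05], 'wrist_torque': [0.013, -0.029, 0.014], 'grip_force': 0.0, 'opening': 0.085} 0.0187
scene [[521.0, 0.0, 313.2], [0.0, 521.0, 208.3], [0.0, 0.0, 1.0]] [[0.519, 0.855, 0.016, -0.332], [0.478, -0.274, -0.835, -0.153], [-0.709, 0.441, -0.55, 1.793], [0.0, 0.0, 0.0, 1.0]]
top [[431.0, 0.0, 315.1], [0.0, 431.0, 196.8], [0.0, 0.0, 1.0]] [[-0.005, -1.0, -0.026, 0.097], [-0.985, 0.009, -0.174, 0.498], [0.174, 0.025, -0.984, 0.976], [0.0, 0.0, 0.0, 1.0]]
```

View pics/top0.png

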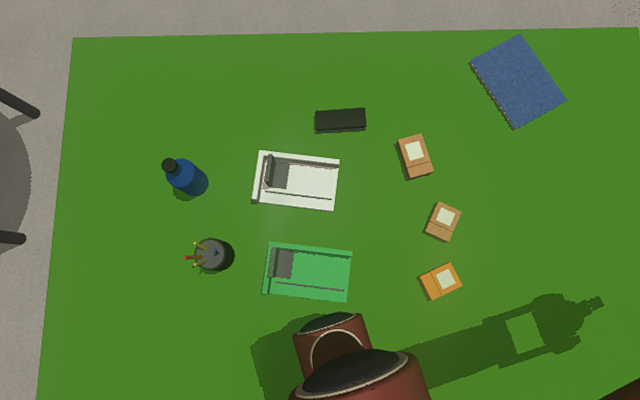

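View pics/scene0.png

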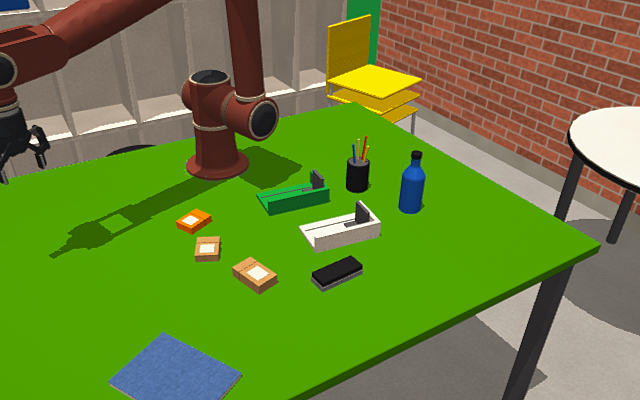

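```bash
cat > h.py <<'E'
import numpy as np,cv2
from station import ctrl
def cast(n,uv,z):
    c=ctrl.get_calibration(n);E=np.array(c["extrinsics"]);R,t=E[:3,:3],E[:3,3];C=-R.T@t
    uv=np.atleast_2d(uv).astype(float);d=(R.T@np.linalg.inv(c["K"])@np.c_[uv,np.ones(len(uv))].T).T
    return C+d*((z-C[2])/d[:,2])[:,None]
def proj(n,P):
    c=ctrl.get_calibration(n);E=np.array(c["extrinsics"]);p=np.atleast_2d(P)@E[:3,:3].T+E[:3,3];p=p@np.array(c["K"]).T
    return p[:,:2]/p[:,2:]
E
python3 - <<'E'
import cv2,numpy as np
t=cv2.imread("pics/top0.png");s=cv2.imread("pics/scene0.png")
a=cv2.resize(t[140:220,240:350],None,fx=3.6,fy=3.6,interpolation=cv2.INTER_CUBIC)
b=cv2.resize(t[125:250,385:475],None,fx=4,fy=4,interpolation=cv2.INTER_CUBIC)
c=cv2.resize(s[195:295,185:285],None,fx=3,fy=3,interpolation=cv2.INTER_CUBIC)
o=np.zeros((600,800,3),np.uint8)
o[:288,:396]=a;o[:500,400:760]=b;o[295:595,:300]=c
cv2.imwrite("pics/c1.png",o)
h=cv2.cvtColor(t,cv2.COLOR_BGR2HSV)
for u,v in[(427,165),(420,172),(405,140),(437,208),(438,235),(450,220),(447,270),(443,291),(415,151)]:print((u,v),h[v,u])
E
```

```text
(427, 165) [ 17 132 180]
(420, 172) [ 17 132 176]
(405, 140) [ 17 131 181]
(437, 208) [ 18 131 175]
(438, 235) [ 19 130 172]
(450, 220) [ 41  41 214]
(447, 270) [ 47  38 213]
(443, 291) [ 18 180 191]
(415, 151) [ 37  38 219]
```

View pics/c1.png

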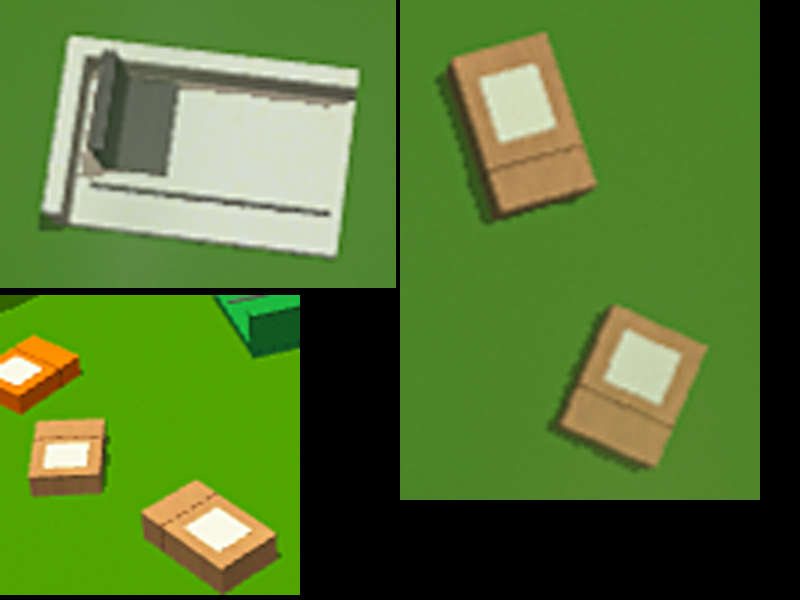

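```bash
cat > m.py <<'E'
from h import *
from scipy.optimize import least_squares
t=cv2.imread("pics/top0.png");s=cv2.imread("pics/scene0.png")
def quad(m):
    c=max(cv2.findContours(m.astype(np.uint8),0,cv2.CHAIN_APPROX_NONE)[0],key=cv2.contourArea)
    c=cv2.convexHull(c);return cv2.approxPolyN(c,4,ensure_convex=True).reshape(-1,2)-0.0
def box(n,im,win,z,L):
    x0,y0,x1,y1=win;w=cv2.resize(im[y0:y1,x0:x1],None,fx=8,fy=8,interpolation=cv2.INTER_CUBIC)
    h=cv2.cvtColor(w,cv2.COLOR_BGR2HSV)
    m=((h[...,0]<30)&(h[...,2]>150))|((h[...,1]<90)&(h[...,2]>150))
    m=cv2.morphologyEx(m.astype(np.uint8),cv2.MORPH_CLOSE,np.ones((15,15)))
    q=(quad(m)+.5)/8-.5+[x0,y0]
    P=cast(n,q,z)[:,:2];e=np.roll(P,-1,0)-P;l=np.linalg.norm(e,axis=1)
    i=0 if l[0]+l[2]>l[1]+l[3] else 1
    d=e[i]-e[i+2];print(n,"sides",np.round(l*1e3,1),"ctr",np.round(P.mean(0),4),"yaw of length",round(np.arctan2(d[1],d[0]),3))
box("top",t,(390,125,440,185),.028,.1);box("scene",s,(225,250,285,298),.028,.1)
box("top",t,(415,190,470,250),.022,.08);box("scene",s,(190,230,225,265),.022,.08)
x0,y0=240,140;w=cv2.resize(t[140:220,240:350],None,fx=8,fy=8,interpolation=cv2.INTER_CUBIC);h=cv2.cvtColor(w,cv2.COLOR_BGR2HSV)
m=(h[...,1]<60)&(h[...,2]>130)
m=cv2.morphologyEx(m.astype(np.uint8),cv2.MORPH_OPEN,np.ones((5,5)))
q=(quad(m)+.5)/8-.5+[x0,y0];print("rack quad",q.round(1).tolist())
# order TL,TR,BR,BL
o=q[np.argsort(q.sum(1))];TL,BR=o[0],o[-1];TR=q[np.argmax(q[:,0]-q[:,1])];BL=q[np.argmin(q[:,0]-q[:,1])]
uv=np.array([TL,TR,BR,BL]);M=np.array([[57,97.5,50],[57,-97.5,50],[-63,-97.5,10],[-63,97.5,50]])/1e3
def w2(p,X):
    c,s_=np.cos(p[2]),np.sin(p[2]);X=np.atleast_2d(X);return np.c_[X[:,:2]@np.array([[c,s_],[-s_,c]])+p[:2],X[:,2]]
r=least_squares(lambda p:(proj("top",w2(p,M))-uv).ravel(),[.5,0.05,0]);print("rack",r.x.round(4),"res px",r.fun.round(2))
np.save("rack.npy",r.x)
p=r.x;print("corner",w2(p,np.array([45,85,10])/1e3).round(4))
# bookend plate top candidates
for n in("top","scene"):
  for g in(0,.01,.02,.03):
    a=w2(p,[[x,.085-g,.08] for x in(-.033,0,.033)]+[[0,.075-g,.08]]);print(n,g,proj(n,a).round(1).tolist())
E
python3 m.py
```

```text
top sides [ 59.5 100.   60.1  99.9] ctr [ 0.6035 -0.1514] yaw of length 0.264
scene sides [ 61.6 102.1  61.7 102.5] ctr [ 0.6043 -0.1495] yaw of length -2.876
top sides [79.6 59.8 80.2 60.2] ctr [ 0.4421 -0.2111] yaw of length 2.689
scene sides [61.5 82.6 61.4 81.6] ctr [ 0.4433 -0.2088] yaw of length 2.693
rack quad [[338.3, 167.4], [332.9, 211.3], [258.2, 201.8], [264.6, 159.2]]
rack [ 0.5321  0.1321 -0.1203] res px [-3.24 -3.8   3.71 -3.51  3.34  4.41 -3.8   2.53]
corner [[0.587  0.2111 0.01  ]]
top 0 [[259.4, 190.1], [261.4, 176.2], [263.3, 162.4], [265.6, 176.6]]
top 0.01 [[263.7, 190.6], [265.6, 176.6], [267.5, 162.9], [269.9, 177.1]]
top 0.02 [[268.0, 191.0], [269.9, 177.1], [271.8, 163.3], [274.2, 177.6]]
top 0.03 [[272.3, 191.5], [274.2, 177.6], [276.0, 163.8], [278.5, 178.0]]
scene 0 [[356.0, 195.5], [361.6, 201.2], [367.3, 207.2], [358.4, 202.0]]
scene 0.01 [[352.9, 196.2], [358.4, 202.0], [364.2, 207.9], [355.3, 202.7]]
scene 0.02 [[349.8, 196.9], [355.3, 202.7], [361.0, 208.7], [352.1, 203.5]]
scene 0.03 [[346.6, 197.6], [352.1, 203.5], [357.8, 209.5], [348.9, 204.2]]
```

```bash
sed -i 's/^m=cv2.morphologyEx(m.astype(np.uint8),cv2.MORPH_OPEN.*/m=cv2.morphologyEx(m.astype(np.uint8),cv2.MORPH_CLOSE,np.ones((61,61)),borderType=cv2.BORDER_CONSTANT,borderValue=0)/' m.py
cat >> m.py <<'E'
# independent: scene view white hull
w=cv2.resize(s[190:260,290:390],None,fx=6,fy=6,interpolation=cv2.INTER_CUBIC)
for P in [[57,97.5,50],[57,-97.5,50],[-63,-97.5,10],[-63,97.5,50],[45,85,10]]:
    u=proj("scene",w2(p,np.array(P)/1e3))[0];cv2.circle(w,tuple(int(v) for v in ((u-[290,190]+.5)*6)),4,(0,0,255),1)
    u=proj("top",w2(p,np.array(P)/1e3))[0];cv2.circle(t,(0,0),0,0);print(u.round(1))
z=cv2.resize(t[140:220,240:350],None,fx=5,fy=5,interpolation=cv2.INTER_CUBIC)
o=np.zeros((600,800,3),np.uint8);o[:420,:600]=w;cv2.imwrite("pics/c2.png",o[:420,:600])
E
python3 m.py | tail -18
```

```text
top sides [79.6 59.8 80.2 60.2] ctr [ 0.4421 -0.2111] yaw of length 2.689
scene sides [61.5 82.6 61.4 81.6] ctr [ 0.4433 -0.2088] yaw of length 2.693
rack quad [[339.4, 158.8], [332.9, 211.4], [250.4, 200.8], [258.7, 149.3]]
rack [ 0.5438  0.1396 -0.1249] res px [-0.26  1.26 -0.56  0.6   0.04 -0.27  0.78 -1.52]
corner [[0.599  0.2183 0.01  ]]
top 0 [[256.2, 185.0], [258.2, 171.1], [260.2, 157.4], [262.5, 171.6]]
top 0.01 [[260.5, 185.5], [262.5, 171.6], [264.5, 157.9], [266.7, 172.1]]
top 0.02 [[264.8, 186.0], [266.7, 172.1], [268.7, 158.4], [271.0, 172.6]]
top 0.03 [[269.0, 186.4], [271.0, 172.6], [273.0, 158.8], [275.3, 173.0]]
scene 0 [[360.6, 196.7], [366.3, 202.5], [372.1, 208.5], [363.1, 203.3]]
scene 0.01 [[357.5, 197.4], [363.1, 203.3], [368.9, 209.3], [360.0, 204.0]]
scene 0.02 [[354.4, 198.2], [360.0, 204.0], [365.7, 210.1], [356.8, 204.8]]
scene 0.03 [[351.3, 198.9], [356.8, 204.8], [362.5, 210.9], [353.6, 205.5]]
[258.4 150.6]
[338.9 159.4]
[333.  211.2]
[251.2 199.3]
[265.2 160.2]
```

View pics/c2.png

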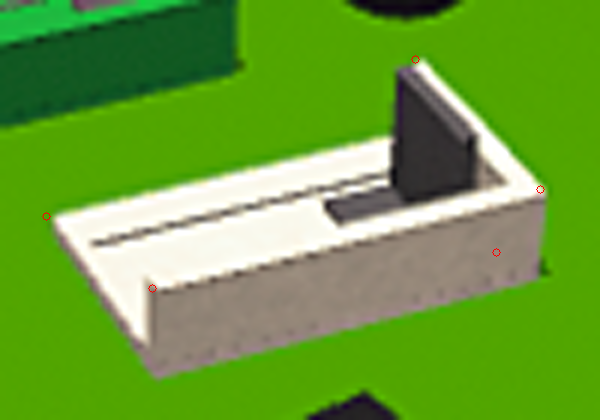

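jog_arm:
  deltas:
    - [-1,[0.38,0.96,0.0],[0,0,-0.173]]
    - [-1,[0.38,0.96,0.0],[0,0,-0.173]]
    - [-1,[0.38,0.96,0.0],[0,0,-0.173]]
    - [-1,[0.38,0.96,0.0],[0,0,-0.173]]
    - [-1,[0.38,0.96,0.0],[0,0,-0.173]]
    - [-1,[0.38,0.96,0.0],[0,0,-0.173]]
    - [-1,[0.38,0.96,0.0],[0,0,-0.173]]
    - [-1,[0.38,0.96,0.0],[0,0,-0.173]]
    - [-1,[0.38,0.96,0.0],[0,0,-0.173]]
    - [-1,[0.38,0.96,0.0],[0,0,-0.173]]
    - [-1,[0.38,0.96,0.0],[0,0,-0.173]]
    - [-1,[0.38,0.96,0.0],[0,0,-0.173]]

```text
t: 1.1
tool_pos: [0.4059, -0.1856, 0.2064]
tool_rot: [3.136, -0.19, -0.001]
contact_force: [-0.6, -0.3, 0.1]
opening: 0.0855
grip_force: 0.0
```

jog_arm:
  deltas:
    - [-1,[0.38,0.96,-0.2],[0,0,0]]
    - [-1,[0.38,0.96,-0.2],[0,0,0]]
    - [-1,[0.38,0.96,-0.2],[0,0,0]]
    - [-1,[0.38,0.96,-0.2],[0,0,0]]
    - [-1,[0.38,0.96,-0.2],[0,0,0]]
    - [-1,[0.38,0.96,-0.2],[0,0,0]]
    - [-1,[0.38,0.96,-0.2],[0,0,0]]
    - [-1,[0.38,0.96,-0.2],[0,0,0]]
    - [-1,[0.38,0.96,-0.2],[0,0,0]]
    - [-1,[0.38,0.96,-0.2],[0,0,0]]
    - [-1,[0.38,0.96,-0.2],[0,0,0]]
    - [-1,[0.38,0.96,-0.2],[0,0,0]]

```text
t: 2.1
tool_pos: [0.5579, 0.1967, 0.125]
tool_rot: [3.134, -0.196, -0.004]
contact_force: [-0.4, -0.6, 0.2]
opening: 0.0852
grip_force: 0.0
```

```bash
cat > st.py <<'E'
from h import *
from scipy.spatial.transform import Rotation as Ro
o=ctrl.get_obs();p=np.load("rack.npy");R=Ro.from_rotvec(o["tool_rot"]).as_matrix()
c,s=np.cos(p[2]),np.sin(p[2]);d=o["tool_pos"][:2]-p[:2]
q=o["q"];M=Ro.from_euler("z",q[0])*Ro.from_euler("y",q[1]+q[2])*Ro.from_euler("z",q[3])*Ro.from_euler("y",q[4])*Ro.from_euler("z",q[5]+np.pi/2)
print("t",o["t"],"q",np.round(q,3),"pos",np.round(o["tool_pos"],4),"rot",np.round(o["tool_rot"],4),"z",R[:,2].round(3),"y",R[:,1].round(3),"rackxy",np.round([c*d[0]+s*d[1],-s*d[0]+c*d[1]],4),"open",round(o["opening"],4),"grip",round(o["grip_force"],1),"F",np.round(o["contact_force"],1),"modelerr",np.abs(M.as_matrix()-R).max().round(3))
E
python3 st.py
```

```text
t 2.1 q [ 2.140e-01  4.000e-02  1.766e+00 -1.000e-03  1.339e+00  1.909e+00] pos [0.5579 0.1967 0.125 ] rot [ 3.1342 -0.1955 -0.0043] z [-0.003 -0.001 -1.   ] y [-0.124 -0.992  0.001] rackxy [0.0069 0.0584] open 0.0852 grip 0.0 F [-0.4 -0.6  0.2] modelerr 0.0
```

jog_arm:
  deltas:
    - [-1,[0.0,0.005,-0.08],[0,0,0]]
    - [-1,[0,0.005,-0.16],[0,0,0]]
    - [-1,[0,0.005,-0.16],[0,0,0]]
    - [1,[0,0.005,-0.16],[0,0,0]]
    - [1,[0,0.005,-0.16],[0,0,0]]
    - [1,[0,0.005,-0.16],[0,0,0]]
    - [1,[0,0.005,-0.16],[0,0,0]]
    - [1,[0,0.005,-0.16],[0,0,0]]
    - [1,[0,0.005,-0.16],[0,0,0]]
    - [1,[0,0.005,-0.16],[0,0,0]]
    - [1,[0,0.005,-0.16],[0,0,0]]
    - [1,[0,0.005,-0.16],[0,0,0]]
  squeeze: 30

```text
t: 3.1
tool_pos: [0.5575, 0.1989, 0.0629]
tool_rot: [3.135, -0.197, 0.0]
contact_force: [0.6, 0.2, 1.0]
opening: 0.0002
grip_force: 0.0
```

```bash
python3 st.py
```

```text
t 3.1 q [ 0.217  0.106  1.808 -0.     1.228  1.913] pos [0.5575 0.1989 0.0629] rot [ 3.1354 -0.197   0.    ] z [ 0. -0. -1.] y [-0.125 -0.992  0.   ] rackxy [0.0063 0.0605] open 0.0002 grip 0.0 F [0.6 0.2 1. ] modelerr 0.0
```

```bash
python3 - <<'E'
from h import *
a=ctrl.get_image("top")[:,:,::-1];b=ctrl.get_image("scene")[:,:,::-1]
o=np.zeros((400,800,3),np.uint8)
o[:400,:400]=cv2.resize(a[130:230,230:330],None,fx=4,fy=4,interpolation=cv2.INTER_CUBIC)
o[:400,400:]=cv2.resize(b[155:255,290:390],None,fx=4,fy=4,interpolation=cv2.INTER_CUBIC)
cv2.imwrite("pics/c3.png",o)
print(proj("scene",[.5575,.1989,.0629]))
E
```

```text
[[359.20568076 210.62216065]]
```

View pics/c3.png

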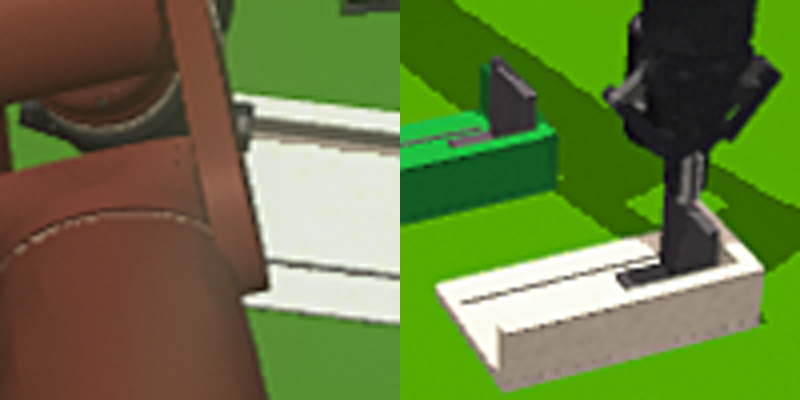

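```bash
python3 - <<'E'
from h import *
b=ctrl.get_image("scene")[:,:,::-1]
w=cv2.resize(b[165:235,330:400],None,fx=8,fy=8,interpolation=cv2.INTER_CUBIC)
w=cv2.convertScaleAbs(w,alpha=2.2,beta=10)
P=np.load("rack.npy");c,s=np.cos(P[2]),np.sin(P[2])
for x,y,z,col in[(.0063,.0605,.063,(0,0,255)),(.0063,.0605,.08,(255,0,255)),(.041,.066,.08,(255,255,0)),(-.025,.066,.08,(0,255,255))]:
    u=proj("scene",[P[0]+c*x-s*y,P[1]+s*x+c*y,z])[0];cv2.circle(w,tuple(int(v) for v in (u-[330,165]+.5)*8),5,col,2)
cv2.imwrite("pics/c4.png",w)
E
```

```text
(no output)
```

View pics/c4.png

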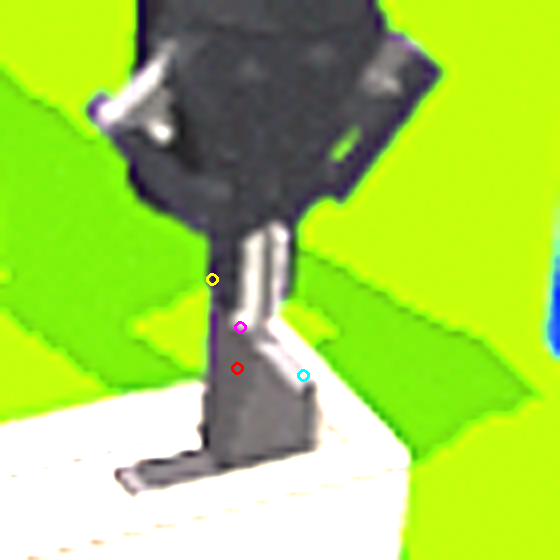

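jog_arm:
  deltas:
    - [1,[-0.005,-0.04,0],[0,0,0]]
    - [1,[-0.009,-0.075,0],[0,0,0]]
    - [1,[-0.009,-0.075,0],[0,0,0]]
    - [1,[-0.009,-0.075,0],[0,0,0]]

```text
t: 3.58
tool_pos: [0.5539, 0.1681, 0.0627]
tool_rot: [-3.135, 0.2, 0.0]
contact_force: [0.1, -0.3, 0.2]
opening: -0.0003
grip_force: 0.0
```

```bash
python3 st.py;python3 - <<'E'
from h import *
b=ctrl.get_image("scene")[:,:,::-1]
w=cv2.resize(b[165:235,320:390],None,fx=8,fy=8,interpolation=cv2.INTER_CUBIC)
w=cv2.convertScaleAbs(w,alpha=2.2,beta=10)
cv2.imwrite("pics/c5.png",w)
E
```

```text
t 3.5833 q [0.166 0.077 1.84  0.    1.226 1.864] pos [0.5539 0.1681 0.0627] rot [-3.1349e+00  1.9980e-01  3.0000e-04] z [-0.  0. -1.] y [-0.127 -0.992 -0.   ] rackxy [0.0065 0.0296] open -0.0003 grip 0.0 F [ 0.1 -0.3  0.2] modelerr 0.0
```

View pics/c5.png

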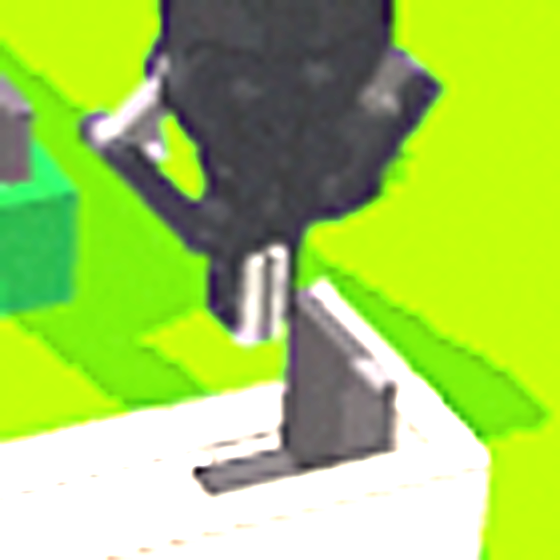

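```bash
python3 - <<'E'
from h import *
P=np.load("rack.npy");c,s=np.cos(P[2]),np.sin(P[2])
print("tip proj",proj("scene",[.5539,.1681,.0627]))
for n,pts,z in(("scene",[(358.2,200.6),(358.9,201.1),(368.1,212.5),(367,211.5)],.08),("top",[(268.6,153.9),(271.4,153.9),(265.6,183)],.08),("scene",[(356,220.5),(345.5,226)],.011),("top",[(289.5,162),(286.5,188.5)],.012)):
    for u in pts:
        w=cast(n,u,z)[0];d=w[:2]-P[:2];print(n,u,w.round(4),np.round([c*d[0]+s*d[1],-s*d[0]+c*d[1]],4))
E
```

```text
tip proj [[349.35256977 213.13122212]]
scene (358.2, 200.6) [0.535  0.2101 0.08  ] [-0.0175  0.0689]
scene (358.9, 201.1) [0.5381 0.2103 0.08  ] [-0.0144  0.0694]
scene (368.1, 212.5) [0.5975 0.1986 0.08  ] [0.046  0.0652]
scene (367, 211.5) [0.5921 0.1989 0.08  ] [0.0405 0.0648]
top (268.6, 153.9) [0.5954 0.2004 0.08  ] [0.0436 0.0668]
top (271.4, 153.9) [0.5953 0.1939 0.08  ] [0.0444 0.0602]
top (265.6, 183) [0.5261 0.2064 0.08  ] [-0.0259  0.064 ]
scene (356, 220.5) [0.5328 0.2093 0.011 ] [-0.0196  0.0678]
scene (345.5, 226) [0.5404 0.1676 0.011 ] [-0.0069  0.0273]
top (289.5, 162) [0.5932 0.1573 0.012 ] [0.0468 0.0237]
top (286.5, 188.5) [0.5261 0.1643 0.012 ] [-0.0206  0.0223]
```

jog_arm:
  deltas:
    - [1,[-0.011,-0.087,0],[0,0,0]]
    - [1,[-0.011,-0.087,-0.05],[0,0,0]]
    - [1,[-0.011,-0.087,-0.08],[0,0,0]]
    - [1,[-0.011,-0.087,-0.1],[0,0,0]]
    - [1,[-0.011,-0.087,-0.11],[0,0,0]]
    - [1,[-0.011,-0.087,-0.12],[0,0,0]]
    - [1,[-0.011,-0.087,-0.12],[0,0,0]]

```text
t: 4.22
tool_pos: [0.5491, 0.1345, 0.0139]
tool_rot: [3.135, -0.196, -0.002]
contact_force: [0.1, 0.6, 0.0]
opening: -0.0001
grip_force: 0.0
```

jog_arm:
  deltas:
    - [1,[0,0,-0.005],[0,0,0]]
    - [1,[0,0,-0.01],[0,0,0]]
    - [1,[0,0,-0.015],[0,0,0]]

```text
t: 4.47
tool_pos: [0.5501, 0.1342, 0.0093]
tool_rot: [-3.135, 0.197, -0.002]
contact_force: [-1.1, 0.1, 0.6]
opening: 0.0002
grip_force: 0.0
```

jog_arm:
  deltas:
    - [1,[0,0,-0.005],[0,0,0]]
    - [1,[0,0,-0.01],[0,0,0]]

```text
t: 4.63
tool_pos: [0.5498, 0.134, 0.0049]
tool_rot: [-3.135, 0.197, -0.001]
contact_force: [0.7, -0.4, 0.3]
opening: 0.0003
grip_force: 0.0
```

jog_arm:
  deltas:
    - [1,[0,0,-0.007],[0,0,0]]
    - [1,[0,0,-0.014],[0,0,0]]

```text
t: 4.8
tool_pos: [0.5497, 0.134, -0.0009]
tool_rot: [-3.135, 0.197, -0.0]
contact_force: [0.6, 0.2, 0.1]
opening: 0.0
grip_force: 0.0
```

jog_arm:
  deltas:
    - [1,[0,0,-0.005],[0,0,0]]
    - [1,[0,0,-0.008],[0,0,0]]
    - [1,[0,0,-0.008],[0,0,0]]

```text
t: 5.05
tool_pos: [0.5492, 0.1339, -0.0045]
tool_rot: [3.135, -0.197, -0.001]
contact_force: [0.3, -0.0, -0.2]
opening: -0.0001
grip_force: 0.0
```

```bash
python3 st.py
```

```text
t 5.05 q [0.108 0.14  1.899 0.    1.103 1.804] pos [ 0.5492  0.1339 -0.0045] rot [ 3.1353e+00 -1.9750e-01 -1.2000e-03] z [-0.001 -0.    -1.   ] y [-0.125 -0.992  0.   ] rackxy [ 0.0061 -0.005 ] open -0.0001 grip 0.0 F [ 0.3 -0.  -0.2] modelerr 0.0
```

jog_arm:
  deltas:
    - [1,[0,0,-0.004],[0,0,0]]
    - [1,[0,0,-0.008],[0,0,0]]
    - [1,[0,0,-0.011],[0,0,0]]
    - [1,[0,0,-0.011],[0,0,0]]

```text
t: 5.38
tool_pos: [0.5494, 0.1339, -0.0087]
tool_rot: [3.135, -0.197, -0.001]
contact_force: [-0.5, -1.0, 0.1]
opening: 0.0002
grip_force: 0.0
```

jog_arm:
  deltas:
    - [1,[0,0,-0.004],[0,0,0]]
    - [1,[0,0,-0.008],[0,0,0]]
    - [1,[0,0,-0.008],[0,0,0]]

```text
t: 5.63
tool_pos: [0.5493, 0.1339, -0.012]
tool_rot: [3.135, -0.197, -0.001]
contact_force: [0.7, -0.4, -0.8]
opening: -0.0002
grip_force: 0.0
```

jog_arm:
  deltas:
    - [1,[0,0,-0.004],[0,0,0]]
    - [1,[0,0,-0.008],[0,0,0]]
    - [1,[0,0,-0.008],[0,0,0]]

```text
t: 5.88
tool_pos: [0.5499, 0.134, -0.0144]
tool_rot: [-3.135, 0.197, -0.001]
contact_force: [-1.9, 0.2, 4.1]
opening: -0.0002
grip_force: 1.9
```

jog_arm:
  deltas:
    - [1,[0,0,-0.004],[0,0,0]]
    - [1,[0,0,-0.008],[0,0,0]]
    - [1,[0,0,-0.008],[0,0,0]]

```text
t: 6.13
tool_pos: [0.5499, 0.134, -0.0145]
tool_rot: [3.135, -0.197, -0.003]
contact_force: [-12.2, -2.0, 23.1]
opening: -0.0001
grip_force: 11.3
```

```bash
python3 st.py; python3 - <<'E'
from h import *
b=ctrl.get_image("scene")[:,:,::-1]
cv2.imwrite("pics/c6.png",cv2.convertScaleAbs(cv2.resize(b[175:245,295:395],None,fx=6,fy=6,interpolation=cv2.INTER_CUBIC),alpha=1.6,beta=10))
E
```

```text
t 6.1333 q [ 0.108  0.158  1.899 -0.     1.087  1.804] pos [ 0.5499  0.134  -0.0145] rot [ 3.1348e+00 -1.9680e-01 -3.1000e-03] z [-0.002 -0.001 -1.   ] y [-0.125 -0.992  0.001] rackxy [ 0.0068 -0.0048] open -0.0001 grip 11.3 F [-12.2  -2.   23.1] modelerr 0.0
```

View pics/c6.png

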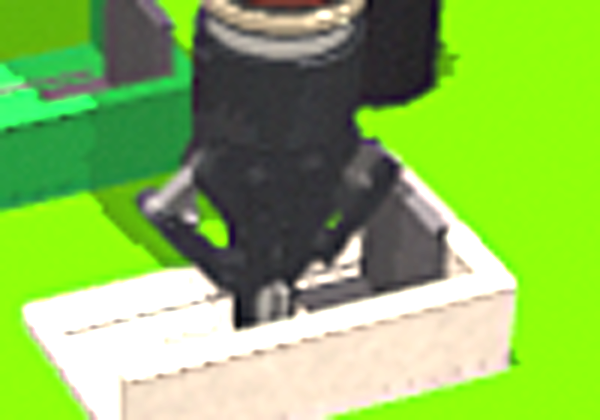

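jog_arm:
  deltas:
    - [-1,[0,0,0.1],[0,0,0]]
    - [-1,[0,0,0.2],[0,0,0]]
    - [-1,[0,0,0.28],[0,0,0]]
    - [-1,[0.01,0.08,0.28],[0,0,0]]
    - [-1,[0.02,0.165,0.28],[0,0,0]]
    - [-1,[0.02,0.165,0.28],[0,0,0]]
    - [-1,[0.02,0.165,0.2],[0,0,0]]
    - [-1,[0.02,0.165,0.12],[0,0,0]]
    - [-1,[0.02,0.165,0.12],[0,0,0]]

```text
t: 6.93
tool_pos: [0.552, 0.1987, 0.0228]
tool_rot: [3.132, -0.196, -0.019]
contact_force: [-2.3, 0.5, -2.4]
opening: 0.0854
grip_force: 0.0
```

jog_arm:
  deltas:
    - [1,[0,0,0],[0,0,0]]
    - [1,[0,0,0],[0,0,0]]
    - [1,[0,0,0],[0,0,0]]
    - [1,[0,0,0],[0,0,0]]
    - [1,[0,0,0],[0,0,0]]
    - [1,[0,0,0],[0,0,0]]
    - [1,[0,0,0],[0,0,0]]
    - [1,[0,0,0],[0,0,0]]
    - [1,[0,0,0],[0,0,0]]

```text
t: 7.68
tool_pos: [0.5585, 0.2003, 0.0315]
tool_rot: [-3.134, 0.198, -0.003]
contact_force: [-1.9, 1.1, 6.6]
opening: 0.0094
grip_force: 33.9
```

```bash
python3 st.py
```

```text
t 7.6833 q [0.219 0.148 1.821 0.    1.171 1.916] pos [0.5585 0.2003 0.0315] rot [-3.1344e+00  1.9810e-01 -3.0000e-03] z [ 0.002  0.001 -1.   ] y [-0.126 -0.992 -0.001] rackxy [0.0071 0.0621] open 0.0094 grip 33.9 F [-1.9  1.1  6.6] modelerr 0.0
```

jog_arm:
  deltas:
    - [1,[-0.005,-0.04,0],[0,0,0]]
    - [1,[-0.01,-0.1,0],[0,0,0]]
    - [1,[-0.02,-0.16,0],[0,0,0]]
    - [1,[-0.027,-0.21,0],[0,0,0]]
    - [1,[-0.03,-0.236,0],[0,0,0]]
    - [1,[-0.03,-0.236,0],[0,0,0]]
    - [1,[-0.03,-0.236,0],[0,0,0]]

```text
t: 8.27
tool_pos: [0.5457, 0.1046, 0.0314]
tool_rot: [3.135, -0.2, -0.0]
contact_force: [-5.3, -0.5, 8.7]
opening: 0.0092
grip_force: 34.3
```

```bash
python3 st.py
```

```text
t 8.2667 q [ 0.056  0.065  1.91  -0.     1.166  1.754] pos [0.5457 0.1046 0.0314] rot [ 3.1348e+00 -1.9970e-01 -4.0000e-04] z [-0. -0. -1.] y [-0.127 -0.992  0.   ] rackxy [ 0.0062 -0.0345] open 0.0092 grip 34.3 F [-5.3 -0.5  8.7] modelerr 0.0
```

jog_arm:
  deltas:
    - [-1,[0,0,0],[0,0,0]]
    - [-1,[0,0,0],[0,0,0]]
    - [-1,[0,0,0],[0,0,0]]
    - [-1,[0,0,0.08],[0,0,0]]
    - [-1,[0,0,0.18],[0,0,0]]
    - [-1,[0,0,0.28],[0,0,0]]
    - [-1,[0,0,0.38],[0,0,0]]
    - [-1,[0,0,0.38],[0,0,0]]

```text
t: 8.93
tool_pos: [0.5507, 0.1061, 0.1923]
tool_rot: [-3.133, 0.196, -0.025]
contact_force: [1.4, -0.7, 1.7]
opening: 0.0857
grip_force: 0.0
```

```bash
python3 st.py; cat > ik.py <<'E'
from h import *
from scipy.spatial.transform import Rotation as Ro
from scipy.optimize import least_squares
# 2-link fit from logged poses with tool down: (q1,q2,q3, x,y,z_tcp)
D=[(-1.272,.053,1.6135,.2535,-.571,.2063),(.214,.040,1.766,.5579,.1967,.125),(.166,.077,1.84,.5539,.1681,.0627),(.108,.158,1.899,.5499,.134,-.0145),(.108,.14,1.899,.5492,.1339,-.0045),(.219,.148,1.821,.5585,.2003,.0315)]
def f(v):
    a,b,hh,off=v;r=[]
    for q1,q2,q3,x,y,z in D:
        r+=[off+a*np.sin(q2)+b*np.sin(q2+q3)-np.cos(q1)*x-np.sin(q1)*y, hh+a*np.cos(q2)+b*np.cos(q2+q3)-z]
    return r
s=least_squares(f,[.45,.5,0,0]);print("a,b,h-L,off",s.x.round(4),"res",np.abs(s.fun).max().round(4))
print("lat",[round(-np.sin(d[0])*d[3]+np.cos(d[0])*d[4],4) for d in D])
E
python3 ik.py
```

```text
t 8.9333 q [ 0.058 -0.103  1.79  -0.     1.438  1.754] pos [0.5507 0.1061 0.1923] rot [-3.1335  0.1963 -0.0252] z [ 0.016  0.001 -1.   ] y [-0.125 -0.992 -0.003] rackxy [ 0.0111 -0.0324] open 0.0857 grip 0.0 F [ 1.4 -0.7  1.7] modelerr 0.0
a,b,h-L,off [0.1895 0.5941 0.075  0.0073] res 0.0115
lat [np.float64(0.0742), np.float64(0.0737), np.float64(0.0743), np.float64(0.0739), np.float64(0.0739), np.float64(0.0742)]
```

```bash
cat > pl.py <<'E'
from h import *
from scipy.spatial.transform import Rotation as Ro
P=np.load("rack.npy");K=.051
xr=np.array([np.cos(P[2]),np.sin(P[2]),0]);yr=np.array([-xr[1],xr[0],0]);Z=np.array([0,0,1.])
def fr(head,th,y):
    z=np.sin(th)*head-np.cos(th)*Z;return np.c_[np.cross(y,z),y,z]
def pick(yaw,th=np.radians(50)):
    u=np.array([np.cos(yaw),np.sin(yaw),0]);return fr(-u,th,-np.cross(Z,u))
def place(th=np.radians(40)): return fr(yr,th,xr)
def rk(x,y,z): return np.array([P[0],P[1],0])+x*xr+y*yr+z*Z
def delta(pos,R):
    o=ctrl.get_obs();r=(Ro.from_matrix(R)*Ro.from_rotvec(o["tool_rot"]).inv()).as_rotvec()
    print("shift",np.round((pos-o["tool_pos"])/.4,3).tolist(),"turn",np.round(r/np.pi,3).tolist(),"deg",np.degrees(np.linalg.norm(r)).round(0))
def wrist(R,q1,S): 
    a=(Ro.from_euler("y",-S)*Ro.from_euler("z",-q1)*Ro.from_matrix(R)).as_euler("ZYZ");return np.round([a[0],a[1],a[2]-np.pi/2],2)
E
python3 - <<'E'
from pl import *
u=np.array([np.cos(.264),np.sin(.264),0])
G=np.array([.604,-.151,.024])+.032*u;R=pick(.264);T=G+K*R[:,2];print("TCP",T.round(4),R.round(3).tolist())
delta(T+[0,0,.12],R)
for n,R,q1,S in(("tall pick",pick(.264),-.35,2.0),("short pick",pick(-.452),-.6,2.0),("place",place(),.1,2.0),("place",place(),.1,1.7)):print(n,wrist(R,q1,S))
E
```

```text
TCP [ 0.5972 -0.1528 -0.0088] [[0.621, 0.261, -0.74], [0.168, -0.965, -0.2], [-0.766, -0.0, -0.643]]
shift [0.116, -0.647, -0.203] turn [-0.021, 0.284, 0.116] deg 55.0
tall pick [-0.48  1.88  0.99]
short pick [-0.12  2.01  1.42]
place [ 0.78  1.11 -0.13]
place [0.7  1.33 0.09]
```

jog_arm:
  deltas:
    - [-1,[0.116,-0.647,-0.15],[-0.021,0.284,0.116]]
    - [-1,[0.116,-0.647,-0.15],[-0.021,0.284,0.116]]
    - [-1,[0.116,-0.647,-0.15],[-0.021,0.284,0.116]]
    - [-1,[0.116,-0.647,-0.15],[-0.021,0.284,0.116]]
    - [-1,[0.116,-0.647,-0.15],[-0.021,0.284,0.116]]
    - [-1,[0.116,-0.647,-0.15],[-0.021,0.284,0.116]]
    - [-1,[0.116,-0.647,-0.15],[-0.021,0.284,0.116]]
    - [-1,[0.116,-0.647,-0.15],[-0.021,0.284,0.116]]
    - [-1,[0.116,-0.647,-0.15],[-0.021,0.284,0.116]]
    - [-1,[0.116,-0.647,-0.15],[-0.021,0.284,0.116]]
    - [-1,[0.116,-0.647,-0.15],[-0.021,0.284,0.116]]

```text
t: 9.85
tool_pos: [0.5922, -0.1528, 0.1224]
tool_rot: [2.712, 0.361, -1.288]
contact_force: [-0.1, 0.2, 0.5]
opening: 0.0852
grip_force: 0.0
```

```bash
python3 st.py; python3 - <<'E'
from pl import *
u=np.array([np.cos(.264),np.sin(.264),0])
G=np.array([.604,-.151,.024])+.032*u;R=pick(.264);T=G+K*R[:,2];delta(T,R)
b=ctrl.get_image("scene")[:,:,::-1]
o=ctrl.get_obs();z=Ro.from_rotvec(o["tool_rot"]).as_matrix()[:,2]
w=cv2.resize(b[130:310,180:340],None,fx=3.2,fy=3.2,interpolation=cv2.INTER_CUBIC)
for e,c in((0,(0,0,255)),(.037,(255,0,255))):
    pt=proj("scene",o["tool_pos"]-e*z)[0];cv2.circle(w,tuple(int(v) for v in (pt-[180,130]+.5)*3.2),5,c,1)
pt=proj("scene",o["tool_pos"]+[0,0,.037])[0];cv2.circle(w,tuple(int(v) for v in (pt-[180,130]+.5)*3.2),5,(255,255,255),1)
cv2.imwrite("pics/c7.png",w)
E
```

```text
t 9.85 q [-0.199  0.66   1.191 -0.414  2.083  1.054] pos [ 0.5922 -0.1528  0.1224] rot [ 2.7118  0.3613 -1.2881] z [-0.747 -0.207 -0.631] y [ 0.264 -0.965  0.004] rackxy [ 0.0844 -0.2841] open 0.0852 grip 0.0 F [-0.1  0.2  0.5] modelerr 0.0
shift [0.013, -0.0, -0.328] turn [0.002, -0.004, -0.001] deg 1.0
```

View pics/c7.png

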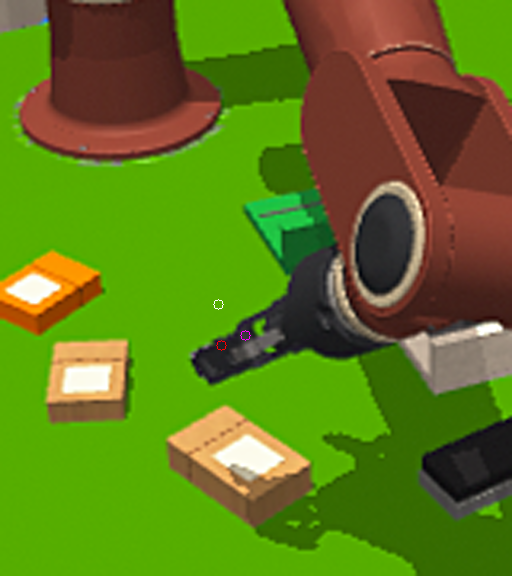

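```bash
python3 - <<'E'
from pl import *
o=ctrl.get_obs();R=Ro.from_rotvec(o["tool_rot"]).as_matrix();p=o["tool_pos"]
for e in(0,.03,.037,.045):
  for s in(.0425,.057):
    for a in(-.011,.011):print(e,s,a,((proj("scene",p-e*R[:,2]+s*R[:,1]+a*R[:,0])[0]-[180,130]+.5)*3.2).round(0))
E
```

```text
0 0.0425 -0.011 [170. 356.]
0 0.0425 0.011 [183. 383.]
0 0.057 -0.011 [154. 365.]
0 0.057 0.011 [168. 392.]
0.03 0.0425 -0.011 [189. 349.]
0.03 0.0425 0.011 [203. 376.]
0.03 0.057 -0.011 [173. 357.]
0.03 0.057 0.011 [187. 385.]
0.037 0.0425 -0.011 [193. 347.]
0.037 0.0425 0.011 [207. 374.]
0.037 0.057 -0.011 [177. 356.]
0.037 0.057 0.011 [191. 383.]
0.045 0.0425 -0.011 [198. 345.]
0.045 0.0425 0.011 [213. 372.]
0.045 0.057 -0.011 [182. 353.]
0.045 0.057 0.011 [197. 381.]
```

jog_arm:
  deltas:
    - [-1,[0.013,0,-0.09],[0,0,0]]
    - [-1,[0.013,0,-0.18],[0,0,0]]
    - [-1,[0.013,0,-0.26],[0,0,0]]
    - [-1,[0.013,0,-0.3],[0,0,0]]
    - [-1,[0.013,0,-0.32],[0,0,0]]
    - [-1,[0.013,0,-0.32],[0,0,0]]
    - [-1,[0.013,0,-0.32],[0,0,0]]

```text
t: 10.48
tool_pos: [0.5982, -0.1534, -0.0039]
tool_rot: [2.712, 0.36, -1.287]
contact_force: [-0.0, 0.6, 0.9]
opening: 0.0854
grip_force: 0.0
```

jog_arm:
  deltas:
    - [-1,[0,0,-0.008],[0,0,0]]
    - [-1,[0,0,-0.012],[0,0,0]]
    - [-1,[0,0,-0.012],[0,0,0]]

```text
t: 10.73
tool_pos: [0.598, -0.1534, -0.0096]
tool_rot: [2.712, 0.361, -1.288]
contact_force: [-0.1, 0.6, 0.8]
opening: 0.0856
grip_force: 0.0
```

```bash
python3 st.py
```

```text
t 10.7333 q [-0.199  0.828  1.178 -0.385  1.94   1.122] pos [ 0.598  -0.1534 -0.0096] rot [ 2.7119  0.3606 -1.2877] z [-0.747 -0.207 -0.632] y [ 0.263 -0.965  0.004] rackxy [ 0.0903 -0.284 ] open 0.0856 grip 0.0 F [-0.1  0.6  0.8] modelerr 0.0
```

jog_arm:
  deltas:
    - [1,[0,0,0],[0,0,0]]
    - [1,[0,0,0],[0,0,0]]
    - [1,[0,0,0],[0,0,0]]
    - [1,[0,0,0],[0,0,0]]
    - [1,[0,0,0],[0,0,0]]
    - [1,[0,0,0],[0,0,0]]
  squeeze: 50

```text
t: 11.23
tool_pos: [0.5976, -0.1533, -0.0102]
tool_rot: [2.711, 0.361, -1.29]
contact_force: [1.3, 1.4, 3.4]
opening: 0.059
grip_force: 53.9
```

jog_arm:
  deltas:
    - [1,[0,0,0.05],[0,0,0]]
    - [1,[0,0,0.12],[0,0,0]]
    - [1,[0,0,0.2],[0,0,0]]
    - [1,[0,0,0.3],[0,0,0]]
    - [1,[0,0,0.4],[0,0,0]]
    - [1,[0,0,0.5],[0,0,0]]
    - [1,[0,0,0.5],[0,0,0]]
    - [1,[0,0,0.5],[0,0,0]]

```text
t: 11.9
tool_pos: [0.5988, -0.1536, 0.1923]
tool_rot: [2.714, 0.36, -1.28]
contact_force: [-1.1, 0.3, -2.1]
opening: 0.0594
grip_force: 53.9
```

```bash
python3 st.py;python3 - <<'E'
from pl import *
t=ctrl.get_image("top")[:,:,::-1];s=ctrl.get_image("scene")[:,:,::-1];cv2.imwrite("pics/t8.png",t);cv2.imwrite("pics/s8.png",s)
h=cv2.cvtColor(s,cv2.COLOR_BGR2HSV);m=((h[...,0]>8)&(h[...,0]<25)&(h[...,1]>60)&(h[...,1]<170)&(h[...,2]>110)).astype(np.uint8)
n,l,st,c=cv2.connectedComponentsWithStats(m)
for i in range(1,n):
    if st[i,4]>60:print(st[i],c[i].round(0))
E
```

```text
t 11.9 q [-0.199  0.607  1.142 -0.438  2.17   1.008] pos [ 0.5988 -0.1536  0.1923] rot [ 2.7139  0.3597 -1.2801] z [-0.744 -0.207 -0.635] y [ 0.263 -0.965  0.007] rackxy [ 0.0911 -0.2841] open 0.0594 grip 53.9 F [-1.1  0.3 -2.1] modelerr 0.0
[ 378    0  188  157 3858] [456.  60.]
[239  12  24  24  69] [247.  21.]
[559  23  31  16  72] [575.  32.]
[506  27  37  13  66] [524.  33.]
[493  46  33  13  70] [511.  53.]
[535  60  34  16  65] [552.  66.]
[494  68  61  25 133] [523.  80.]
[189  72  41  13 106] [210.  80.]
[249  74   8  16  64] [253.  81.]
[527  96  21  17  61] [538. 105.]
[199 119  35  12 104] [214. 127.]
[290 154  25  41 267] [304. 174.]
[285 183  19  27  73] [289. 196.]
[226 191  38  28 467] [240. 202.]
[195 237  25  25 448] [207. 249.]
```

```bash
cat >> pl.py <<'E'
def placeT(C,Rp,Tp,Cp):
    """pose placing box centre C upright, given pick pose Rp,Tp and box centre Cp (lying)"""
    b=Rp[:,1].copy();b[2]=0;b/=np.linalg.norm(b);u=np.cross(-b,Z)*-1;u=np.cross(Z,b)
    Bp=np.c_[u,b,Z];Bq=np.c_[Z,xr,-yr]
    M=Bq@Bp.T;r=Tp-Cp;r=r-b*(r@b);return C+M@r,M@Rp
E
cat > tall.py <<'E'
from pl import *
import sys
Rp=Ro.from_rotvec([2.711,.361,-1.290]).as_matrix()
C=rk(*map(float,sys.argv[1:4]));T,R=placeT(C,Rp,np.array([.5976,-.1533,-.0102]),np.array([.604,-.151,.014]))
print(T.round(4),R.round(3).tolist(),np.linalg.det(R).round(2));delta(T,R)
E
python3 tall.py .012 .066 .17
```

```text
[0.5669 0.2276 0.1632] [[0.1, 0.992, 0.081], [0.77, -0.128, 0.625], [0.63, 0.0, -0.776]] 1.0
shift [-0.074, 0.952, -0.061] turn [0.396, -0.344, 0.291] deg 108.0
```

jog_arm:
  deltas:
    - [1,[-0.04,0.48,0.1],[0.2,-0.172,0.146]]
    - [1,[-0.04,0.48,0.1],[0.2,-0.172,0.146]]
    - [1,[-0.04,0.48,0.1],[0.2,-0.172,0.146]]
    - [1,[-0.04,0.48,0.1],[0.2,-0.172,0.146]]
    - [1,[-0.04,0.48,0.1],[0.2,-0.172,0.146]]
    - [1,[-0.04,0.48,0.1],[0.2,-0.172,0.146]]
    - [1,[-0.04,0.48,0.1],[0.2,-0.172,0.146]]
    - [1,[-0.04,0.48,0.1],[0.2,-0.172,0.146]]
    - [1,[-0.04,0.48,0.1],[0.2,-0.172,0.146]]
    - [1,[-0.04,0.48,0.1],[0.2,-0.172,0.146]]

```text
t: 12.83
tool_pos: [0.5799, 0.0384, 0.2269]
tool_rot: [-2.666, -1.235, 0.295]
contact_force: [0.5, 0.6, -1.7]
opening: 0.0592
grip_force: 54.1
```

```bash
python3 st.py;python3 tall.py .012 .066 .17
```

```text
t 12.8333 q [-0.095  0.125  1.522  0.063  1.763  0.613] pos [0.5799 0.0384 0.2269] rot [-2.6661 -1.2346  0.2954] z [-0.257  0.086 -0.962] y [ 0.73  -0.636 -0.252] rackxy [ 0.0484 -0.0959] open 0.0592 grip 54.1 F [ 0.5  0.6 -1.7] modelerr 0.0
[0.5669 0.2276 0.1632] [[0.1, 0.992, 0.081], [0.77, -0.128, 0.625], [0.63, 0.0, -0.776]] 1.0
shift [-0.032, 0.473, -0.159] turn [0.197, -0.174, 0.145] deg 54.0
```

jog_arm:
  deltas:
    - [1,[-0.03,0.473,-0.05],[0.197,-0.174,0.145]]
    - [1,[-0.03,0.473,-0.05],[0.197,-0.174,0.145]]
    - [1,[-0.03,0.473,-0.05],[0.197,-0.174,0.145]]
    - [1,[-0.03,0.473,-0.05],[0.197,-0.174,0.145]]
    - [1,[-0.03,0.473,-0.05],[0.197,-0.174,0.145]]
    - [1,[-0.03,0.473,-0.05],[0.197,-0.174,0.145]]
    - [1,[-0.03,0.473,-0.05],[0.197,-0.174,0.145]]
    - [1,[-0.03,0.473,-0.05],[0.197,-0.174,0.145]]
    - [1,[-0.032,0.473,-0.159],[0.197,-0.174,0.145]]
    - [1,[-0.032,0.473,-0.159],[0.197,-0.174,0.145]]
    - [1,[-0.032,0.473,-0.159],[0.197,-0.174,0.145]]

```text
t: 13.75
tool_pos: [0.5656, 0.2283, 0.1608]
tool_rot: [-1.955, -1.716, -0.69]
contact_force: [0.5, -0.0, -0.9]
opening: 0.0594
grip_force: 54.5
```

```bash
python3 st.py;python3 tall.py .012 .066 .061; python3 - <<'E'
from pl import *
t=ctrl.get_image("top")[:,:,::-1];s=ctrl.get_image("scene")[:,:,::-1]
o=np.zeros((420,800,3),np.uint8)
w=cv2.resize(s[130:260,290:400],None,fx=3.2,fy=3.2,interpolation=cv2.INTER_CUBIC)
C=rk(.012,.066,.17)
for a in(-.03,.03):
  for b in(-.014,.014):
    for c in(-.05,.05):
      u=proj("scene",C+a*xr+b*yr+c*Z)[0];cv2.circle(w,tuple(int(v) for v in (u-[290,130]+.5)*3.2),4,(0,0,255),1)
o[:416,:352]=w
v=cv2.resize(t[120:240,230:360],None,fx=3.4,fy=3.4,interpolation=cv2.INTER_CUBIC);o[:408,355:355+442]=v
cv2.imwrite("pics/c9.png",o)
E
```

```text
t 13.75 q [-0.067 -0.042  1.905  0.711  1.312 -0.139] pos [0.5656 0.2283 0.1608] rot [-1.9548 -1.7162 -0.6899] z [ 0.076  0.627 -0.775] y [ 0.992 -0.127 -0.006] rackxy [0.0106 0.0907] open 0.0594 grip 54.5 F [ 0.5 -0.  -0.9] modelerr 0.0
[0.5669 0.2276 0.0542] [[0.1, 0.992, 0.081], [0.77, -0.128, 0.625], [0.63, 0.0, -0.776]] 1.0
shift [0.003, -0.002, -0.267] turn [-0.001, -0.002, -0.0] deg 0.0
```

View pics/c9.png

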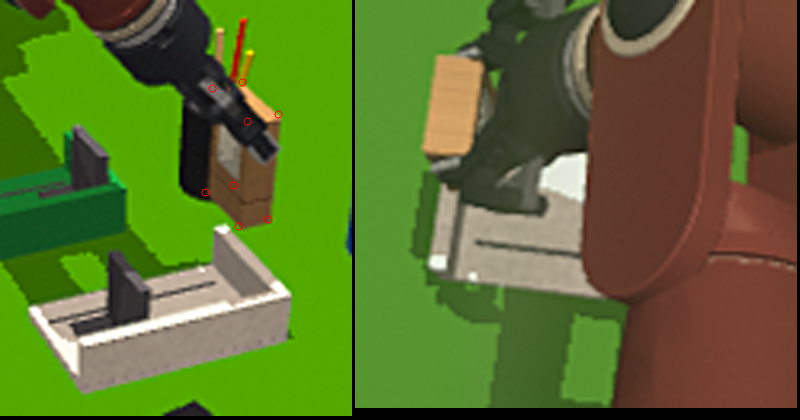

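```bash
cat > bx.py <<'E'
from pl import *
def topbox(im,win,z):
    x0,y0,x1,y1=win;w=cv2.resize(im[y0:y1,x0:x1],None,fx=8,fy=8,interpolation=cv2.INTER_CUBIC);h=cv2.cvtColor(w,cv2.COLOR_BGR2HSV)
    m=((h[...,0]>8)&(h[...,0]<26)&(h[...,1]>80)&(h[...,2]>120)).astype(np.uint8)
    c=max(cv2.findContours(m,0,cv2.CHAIN_APPROX_NONE)[0],key=cv2.contourArea)
    q=(cv2.approxPolyN(cv2.convexHull(c),4,ensure_convex=True).reshape(-1,2)+.5)/8-.5+[x0,y0]
    W=cast("top",q,z);d=W[:,:2]-P[:2];r=np.c_[d@xr[:2],d@yr[:2]]
    l=np.linalg.norm(np.roll(r,-1,0)-r,axis=1)
    print("rack corners mm",(r*1e3).round(1).tolist(),"sides",(l*1e3).round(1),"ctr",(r.mean(0)*1e3).round(1))
E
python3 - <<'E'
from bx import *
topbox(ctrl.get_image("top")[:,:,::-1],(240,125,285,175),.217)
E
```

```text
rack corners mm [[45.9, 51.8], [-14.1, 50.2], [-15.2, 80.5], [47.0, 80.2]] sides [60.  30.3 62.2 28.4] ctr [15.9 65.7]
```

```bash
python3 tall.py .006 .066 .065
```

```text
[0.561  0.2284 0.0582] [[0.1, 0.992, 0.081], [0.77, -0.128, 0.625], [0.63, 0.0, -0.776]] 1.0
shift [-0.021, -0.0, -0.272] turn [-0.001, 0.002, -0.0] deg 0.0
```

jog_arm:
  deltas:
    - [1,[-0.015,0,0],[0,0,0]]
    - [1,[-0.015,0,-0.06],[0,0,0]]
    - [1,[-0.015,0,-0.12],[0,0,0]]
    - [1,[-0.015,0,-0.18],[0,0,0]]
    - [1,[-0.015,0,-0.23],[0,0,0]]
    - [1,[-0.015,0,-0.26],[0,0,0]]
    - [1,[-0.015,0,-0.26],[0,0,0]]
    - [1,[-0.015,0,-0.26],[0,0,0]]

```text
t: 14.57
tool_pos: [0.5627, 0.2282, 0.0624]
tool_rot: [-1.954, -1.722, -0.703]
contact_force: [-0.1, 0.3, -0.3]
opening: 0.0594
grip_force: 54.6
```

```bash
python3 st.py;python3 tall.py .006 .066 .060;python3 - <<'E'
from bx import *
topbox(ctrl.get_image("top")[:,:,::-1],(240,125,285,195),.113)
E
```

```text
t 14.5667 q [-0.068  0.083  1.965  0.757  1.167 -0.279] pos [0.5627 0.2282 0.0624] rot [-1.9543 -1.7223 -0.7027] z [ 0.085  0.627 -0.774] y [ 0.992 -0.128  0.006] rackxy [0.0077 0.0903] open 0.0594 grip 54.6 F [-0.1  0.3 -0.3] modelerr 0.0
[0.561  0.2284 0.0532] [[0.1, 0.992, 0.081], [0.77, -0.128, 0.625], [0.63, 0.0, -0.776]] 1.0
shift [-0.004, 0.0, -0.023] turn [-0.001, 0.002, -0.0] deg 0.0
rack corners mm [[40.5, 50.5], [-19.4, 48.0], [-21.9, 79.8], [39.9, 78.8]] sides [59.9 32.  61.8 28.2] ctr [ 9.8 64.3]
```

jog_arm:
  deltas:
    - [1,[0,0,-0.01],[0,0,0]]
    - [1,[0,0,-0.018],[0,0,0]]
    - [1,[0,0,-0.018],[0,0,0]]
    - [1,[0,0,-0.018],[0,0,0]]

```text
t: 14.95
tool_pos: [0.5638, 0.2281, 0.056]
tool_rot: [-1.955, -1.723, -0.706]
contact_force: [0.9, -0.4, 2.8]
opening: 0.0594
grip_force: 54.9
```

jog_arm:
  deltas:
    - [1,[0,0,-0.004],[0,0,0]]
    - [1,[0,0,-0.006],[0,0,0]]
    - [1,[0,0,-0.006],[0,0,0]]

```text
t: 15.2
tool_pos: [0.5639, 0.2284, 0.056]
tool_rot: [-1.951, -1.723, -0.707]
contact_force: [-5.6, -3.5, 14.1]
opening: 0.0594
grip_force: 56.5
```

jog_arm:
  deltas:
    - [1,[0,0,0.007],[0,0,0]]
    - [1,[0.005,-0.001,0.007],[0,0,0]]
    - [1,[0.01,-0.001,0.007],[0,0,0]]
    - [1,[0.01,-0.001,0.007],[0,0,0]]

```text
t: 15.53
tool_pos: [0.5664, 0.2283, 0.056]
tool_rot: [-1.952, -1.722, -0.703]
contact_force: [-3.2, -0.3, 7.0]
opening: 0.0592
grip_force: 55.3
```

jog_arm:
  deltas:
    - [1,[0.005,-0.001,0],[0,0,0]]
    - [1,[0.005,-0.001,0],[0,0,0]]

```text
t: 15.7
tool_pos: [0.5681, 0.2281, 0.0561]
tool_rot: [-1.951, -1.721, -0.702]
contact_force: [-3.9, 0.6, 7.4]
opening: 0.0594
grip_force: 55.2
```

jog_arm:
  deltas:
    - [1,[0.005,-0.001,0],[0,0,0]]
    - [1,[0.005,-0.001,0],[0,0,0]]

```text
t: 15.87
tool_pos: [0.57, 0.2279, 0.0561]
tool_rot: [-1.951, -1.721, -0.702]
contact_force: [-3.4, 0.5, 7.5]
opening: 0.059
grip_force: 55.2
```

jog_arm:
  deltas:
    - [1,[0.004,-0.001,0.004],[0,0,0]]
    - [1,[0.004,-0.001,0.004],[0,0,0]]

```text
t: 16.03
tool_pos: [0.571, 0.2268, 0.056]
tool_rot: [-1.953, -1.722, -0.7]
contact_force: [-2.7, -0.3, 3.0]
opening: 0.0593
grip_force: 55.4
```

jog_arm:
  deltas:
    - [1,[0.004,0,0],[0,0,0]]
    - [1,[0.004,0,0],[0,0,0]]

```text
t: 16.2
tool_pos: [0.5712, 0.2269, 0.0561]
tool_rot: [-1.95, -1.721, -0.696]
contact_force: [-10.2, -2.7, 8.7]
opening: 0.0595
grip_force: 56.1
```

jog_arm:
  deltas:
    - [1,[0.004,-0.001,0],[0,0,0]]
    - [1,[0.004,-0.001,0],[0,0,0]]

```text
t: 16.37
tool_pos: [0.5711, 0.2269, 0.0562]
tool_rot: [-1.947, -1.72, -0.692]
contact_force: [-17.0, -3.8, 13.0]
opening: 0.0591
grip_force: 56.6
```

jog_arm:
  deltas:
    - [1,[-0.006,0.001,0.002],[0,0,0]]
    - [1,[-0.006,0.006,0.002],[0,0,0]]
    - [1,[-0.005,0.011,0.002],[0,0,0]]
    - [1,[-0.005,0.011,0.002],[0,0,0]]

```text
t: 16.7
tool_pos: [0.5715, 0.2301, 0.056]
tool_rot: [-1.954, -1.722, -0.697]
contact_force: [-7.0, -3.9, 3.6]
opening: 0.0591
grip_force: 55.7
```

jog_arm:
  deltas:
    - [1,[0.001,0.004,0],[0,0,0]]
    - [1,[0.001,0.004,0],[0,0,0]]

```text
t: 16.87
tool_pos: [0.5718, 0.2314, 0.0561]
tool_rot: [-1.954, -1.723, -0.696]
contact_force: [-8.7, -5.3, 5.2]
opening: 0.0595
grip_force: 56.2
```

jog_arm:
  deltas:
    - [1,[0.001,0.004,0],[0,0,0]]
    - [1,[0.001,0.004,0],[0,0,0]]

```text
t: 17.03
tool_pos: [0.572, 0.2332, 0.0561]
tool_rot: [-1.953, -1.722, -0.695]
contact_force: [-9.3, -5.4, 6.4]
opening: 0.0591
grip_force: 56.1
```

jog_arm:
  deltas:
    - [1,[-0.001,0.004,0.002],[0,0,0]]
    - [1,[-0.001,0.004,0.002],[0,0,0]]

```text
t: 17.2
tool_pos: [0.5721, 0.234, 0.0562]
tool_rot: [-1.956, -1.724, -0.696]
contact_force: [-6.0, -6.1, 2.1]
opening: 0.0598
grip_force: 55.9
```

jog_arm:
  deltas:
    - [1,[0,0.004,0],[0,0,0]]
    - [1,[0,0.004,0],[0,0,0]]

```text
t: 17.37
tool_pos: [0.5722, 0.2347, 0.0562]
tool_rot: [-1.957, -1.725, -0.694]
contact_force: [-8.6, -11.4, 4.3]
opening: 0.0594
grip_force: 56.7
```

```bash
python3 st.py
```

```text
t 17.3667 q [-0.053  0.116  1.94   0.755  1.153 -0.27 ] pos [0.5722 0.2347 0.0562] rot [-1.957  -1.7247 -0.6944] z [ 0.082  0.623 -0.778] y [ 0.992 -0.127  0.003] rackxy [0.0163 0.0979] open 0.0594 grip 56.7 F [ -8.6 -11.4   4.3] modelerr 0.0
```

jog_arm:
  deltas:
    - [1,[0.001,0.003,0],[0,0,0]]
    - [1,[0.001,0.003,0],[0,0,0]]
    - [-1,[0.001,0.003,0],[0,0,0]]
    - [-1,[0.001,0.003,0],[0,0,0]]
    - [-1,[0,0,0.003],[0,0,0]]
    - [-1,[0,0,0.003],[0,0,0]]
    - [-1,[-0.01,-0.06,0.08],[0,0,0]]
    - [-1,[-0.02,-0.12,0.15],[0,0,0]]
    - [-1,[-0.03,-0.18,0.25],[0,0,0]]
    - [-1,[-0.04,-0.25,0.35],[0,0,0]]
    - [-1,[-0.04,-0.25,0.35],[0,0,0]]

```text
t: 18.28
tool_pos: [0.5607, 0.1343, 0.2047]
tool_rot: [-1.958, -1.728, -0.713]
contact_force: [0.1, -0.0, 0.7]
opening: 0.0853
grip_force: 0.0
```

```bash
python3 st.py;python3 - <<'E'
from bx import *
t=ctrl.get_image("top")[:,:,::-1]
topbox(t,(240,125,285,200),.11)
import m
E
python3 - <<'E'
E
sed -n 1,3p m.py >/dev/null; python3 - <<'E'
from pl import *
u=np.array([np.cos(-.452),np.sin(-.452),0])
G=np.array([.443,-.2105,.023])+.027*u;R=pick(-.45);T=G+K*R[:,2];print(T.round(4));delta(T+[0,0,.12],R)
E
```

```text
t 18.2833 q [-0.244 -0.109  1.892  0.685  1.466 -0.231] pos [0.5607 0.1343 0.2047] rot [-1.9582 -1.7276 -0.7127] z [ 0.094  0.625 -0.775] y [ 0.991 -0.13   0.016] rackxy [ 0.0174 -0.0032] open 0.0853 grip 0.0 F [ 0.1 -0.   0.7] modelerr 0.0
rack corners mm [[46.9, 53.2], [-13.6, 54.0], [-13.9, 84.3], [47.6, 83.8]] sides [60.5 30.4 61.5 30.5] ctr [16.7 68.8]
top sides [ 59.5 100.   60.1  99.9] ctr [ 0.6035 -0.1514] yaw of length 0.264
scene sides [ 61.6 102.1  61.7 102.5] ctr [ 0.6043 -0.1495] yaw of length -2.876
top sides [79.6 59.8 80.2 60.2] ctr [ 0.4421 -0.2111] yaw of length 2.689
scene sides [61.5 82.6 61.4 81.6] ctr [ 0.4433 -0.2088] yaw of length 2.693
rack quad [[339.4, 158.8], [332.9, 211.4], [250.4, 200.8], [258.7, 149.3]]
rack [ 0.5438  0.1396 -0.1249] res px [-0.26  1.26 -0.56  0.6   0.04 -0.27  0.78 -1.52]
corner [[0.599  0.2183 0.01  ]]
top 0 [[256.2, 185.0], [258.2, 171.1], [260.2, 157.4], [262.5, 171.6]]
top 0.01 [[260.5, 185.5], [262.5, 171.6], [264.5, 157.9], [266.7, 172.1]]
top 0.02 [[264.8, 186.0], [266.7, 172.1], [268.7, 158.4], [271.0, 172.6]]
top 0.03 [[269.0, 186.4], [271.0, 172.6], [273.0, 158.8], [275.3, 173.0]]
scene 0 [[360.6, 196.7], [366.3, 202.5], [372.1, 208.5], [363.1, 203.3]]
scene 0.01 [[357.5, 197.4], [363.1, 203.3], [368.9, 209.3], [360.0, 204.0]]
scene 0.02 [[354.4, 198.2], [360.0, 204.0], [365.7, 210.1], [356.8, 204.8]]
scene 0.03 [[351.3, 198.9], [356.8, 204.8], [362.5, 210.9], [353.6, 205.5]]
[258.4 150.6]
[338.9 159.4]
[333.  211.2]
[251.2 199.3]
[265.2 160.2]
[ 0.4321 -0.2053 -0.0098]
shift [-0.323, -0.848, -0.236] turn [-0.263, 0.497, -0.465] deg 131.0
```

jog_arm:
  deltas:
    - [-1,[-0.16,-0.42,0.08],[-0.131,0.248,-0.232]]
    - [-1,[-0.16,-0.42,0.08],[-0.131,0.248,-0.232]]
    - [-1,[-0.16,-0.42,0.08],[-0.131,0.248,-0.232]]
    - [-1,[-0.16,-0.42,0.08],[-0.131,0.248,-0.232]]
    - [-1,[-0.16,-0.42,0.08],[-0.131,0.248,-0.232]]
    - [-1,[-0.16,-0.42,0.08],[-0.131,0.248,-0.232]]
    - [-1,[-0.16,-0.42,0.08],[-0.131,0.248,-0.232]]
    - [-1,[-0.16,-0.42,0.08],[-0.131,0.248,-0.232]]
    - [-1,[-0.16,-0.42,0.08],[-0.131,0.248,-0.232]]
    - [-1,[-0.16,-0.42,0.08],[-0.131,0.248,-0.232]]
    - [-1,[-0.16,-0.42,0.08],[-0.131,0.248,-0.232]]
    - [-1,[-0.16,-0.42,0.08],[-0.131,0.248,-0.232]]

```text
t: 19.33
tool_pos: [0.4933, -0.0307, 0.2289]
tool_rot: [-2.656, -0.701, 0.26]
contact_force: [0.4, -0.9, 0.0]
opening: 0.0854
grip_force: 0.0
```

```bash
python3 st.py;cat > sp.py <<'E'
from pl import *
u=np.array([np.cos(-.452),np.sin(-.452),0])
G=np.array([.443,-.2105,.021])+.027*u;R=pick(-.45);T=G+K*R[:,2];print(T.round(4));delta(T+[0,0,.12],R)
E
python3 sp.py
```

```text
t 19.3333 q [-0.342 -0.029  1.704  0.213  1.837  0.731] pos [ 0.4933 -0.0307  0.2289] rot [-2.6561 -0.7012  0.2603] z [-0.27   0.313 -0.911] y [ 0.436 -0.803 -0.405] rackxy [-0.0289 -0.1753] open 0.0854 grip 0.0 F [ 0.4 -0.9  0. ] modelerr 0.0
[ 0.4321 -0.2053 -0.0118]
shift [-0.153, -0.436, -0.302] turn [-0.135, 0.249, -0.23] deg 66.0
```

jog_arm:
  deltas:
    - [-1,[-0.153,-0.436,-0.2],[-0.135,0.249,-0.23]]
    - [-1,[-0.153,-0.436,-0.2],[-0.135,0.249,-0.23]]
    - [-1,[-0.153,-0.436,-0.2],[-0.135,0.249,-0.23]]
    - [-1,[-0.153,-0.436,-0.2],[-0.135,0.249,-0.23]]
    - [-1,[-0.153,-0.436,-0.2],[-0.135,0.249,-0.23]]
    - [-1,[-0.153,-0.436,-0.2],[-0.135,0.249,-0.23]]
    - [-1,[-0.153,-0.436,-0.2],[-0.135,0.249,-0.23]]
    - [-1,[-0.153,-0.436,-0.2],[-0.135,0.249,-0.23]]
    - [-1,[-0.153,-0.436,-0.2],[-0.135,0.249,-0.23]]
    - [-1,[-0.153,-0.436,-0.2],[-0.135,0.249,-0.23]]
    - [-1,[-0.153,-0.436,-0.2],[-0.135,0.249,-0.23]]
    - [-1,[-0.153,-0.436,-0.2],[-0.135,0.249,-0.23]]

```text
t: 20.33
tool_pos: [0.4321, -0.2057, 0.15]
tool_rot: [-2.622, 0.6, 1.223]
contact_force: [0.1, 0.3, 0.7]
opening: 0.0853
grip_force: 0.0
```

```bash
python3 st.py;python3 sp.py
```

```text
t 20.3333 q [-0.55   0.387  1.512 -0.091  2.111  1.46 ] pos [ 0.4321 -0.2057  0.15  ] rot [-2.6216  0.5998  1.2227] z [-0.69   0.332 -0.643] y [-0.434 -0.901  0.001] rackxy [-0.0678 -0.3565] open 0.0853 grip 0.0 F [0.1 0.3 0.7] modelerr 0.0
[ 0.4321 -0.2053 -0.0118]
shift [-0.0, 0.001, -0.105] turn [0.0, -0.0, -0.0] deg 0.0
```

jog_arm:
  deltas:
    - [-1,[0,0.001,-0.1],[0,0,0]]
    - [-1,[0,0.001,-0.2],[0,0,0]]
    - [-1,[0,0.001,-0.3],[0,0,0]]
    - [-1,[0,0.001,-0.36],[0,0,0]]
    - [-1,[0,0.001,-0.39],[0,0,0]]
    - [-1,[0,0.001,-0.4],[0,0,0]]
    - [-1,[0,0.001,-0.402],[0,0,0]]
    - [-1,[0,0.001,-0.402],[0,0,0]]
    - [-1,[0,0.001,-0.402],[0,0,0]]

```text
t: 21.08
tool_pos: [0.4339, -0.2061, -0.0088]
tool_rot: [-2.625, 0.604, 1.22]
contact_force: [0.7, 0.9, 1.3]
opening: 0.0853
grip_force: 0.0
```

jog_arm:
  deltas:
    - [1,[0,0,0],[0,0,0]]
    - [1,[0,0,0],[0,0,0]]
    - [1,[0,0,0],[0,0,0]]
    - [1,[0,0,0],[0,0,0]]
    - [1,[0,0,0],[0,0,0]]
    - [1,[0,0,0],[0,0,0]]
  squeeze: 50

```text
t: 21.58
tool_pos: [0.4332, -0.2057, -0.0095]
tool_rot: [-2.622, 0.604, 1.224]
contact_force: [0.8, -2.0, 6.5]
opening: 0.0589
grip_force: 54.1
```

```bash
python3 st.py
```

```text
t 21.5833 q [-0.549  0.602  1.526 -0.082  1.883  1.485] pos [ 0.4332 -0.2057 -0.0095] rot [-2.6221  0.6036  1.224 ] z [-0.691  0.331 -0.643] y [-0.436 -0.9    0.004] rackxy [-0.0667 -0.3564] open 0.0589 grip 54.1 F [ 0.8 -2.   6.5] modelerr 0.0
```

jog_arm:
  deltas:
    - [1,[0,0,0.05],[0,0,0]]
    - [1,[0,0,0.12],[0,0,0]]
    - [1,[0,0,0.2],[0,0,0]]
    - [1,[0,0,0.3],[0,0,0]]
    - [1,[0,0,0.4],[0,0,0]]
    - [1,[0,0,0.5],[0,0,0]]
    - [1,[0,0,0.5],[0,0,0]]
    - [1,[0,0,0.5],[0,0,0]]

```text
t: 22.25
tool_pos: [0.4338, -0.206, 0.1914]
tool_rot: [-2.627, 0.605, 1.217]
contact_force: [-0.2, -0.2, -2.6]
opening: 0.0591
grip_force: 53.7
```

```bash
cat > short.py <<'E'
from pl import *
import sys
Rp=Ro.from_rotvec([-2.622,.6036,1.224]).as_matrix()
C=rk(*map(float,sys.argv[1:4]));T,R=placeT(C,Rp,np.array([.4332,-.2057,-.0095]),np.array([.443,-.2105,.011]))
print(T.round(4));delta(T,R)
E
python3 short.py .010 .042 .17
```

```text
[0.5615 0.2004 0.1591]
shift [0.319, 1.016, -0.081] turn [0.269, -0.496, 0.461] deg 131.0
```

jog_arm:
  deltas:
    - [1,[0.16,0.5,0.12],[0.134,-0.248,0.23]]
    - [1,[0.16,0.5,0.12],[0.134,-0.248,0.23]]
    - [1,[0.16,0.5,0.12],[0.134,-0.248,0.23]]
    - [1,[0.16,0.5,0.12],[0.134,-0.248,0.23]]
    - [1,[0.16,0.5,0.12],[0.134,-0.248,0.23]]
    - [1,[0.16,0.5,0.12],[0.134,-0.248,0.23]]
    - [1,[0.16,0.5,0.12],[0.134,-0.248,0.23]]
    - [1,[0.16,0.5,0.12],[0.134,-0.248,0.23]]
    - [1,[0.16,0.5,0.12],[0.134,-0.248,0.23]]
    - [1,[0.16,0.5,0.12],[0.134,-0.248,0.23]]
    - [1,[0.16,0.5,0.12],[0.134,-0.248,0.23]]
    - [1,[0.16,0.5,0.12],[0.134,-0.248,0.23]]

```text
t: 23.25
tool_pos: [0.4959, -0.0052, 0.2357]
tool_rot: [-2.661, -0.692, 0.269]
contact_force: [0.6, -0.4, -0.7]
opening: 0.059
grip_force: 53.9
```

```bash
python3 st.py;python3 short.py .010 .037 .17
```

```text
t 23.25 q [-0.296 -0.037  1.7    0.226  1.84   0.786] pos [ 0.4959 -0.0052  0.2357] rot [-2.661  -0.6922  0.2686] z [-0.273  0.309 -0.911] y [ 0.43  -0.808 -0.403] rackxy [-0.0295 -0.1497] open 0.059 grip 53.9 F [ 0.6 -0.4 -0.7] modelerr 0.0
[0.5609 0.1954 0.1591]
shift [0.163, 0.502, -0.192] turn [0.137, -0.25, 0.231] deg 66.0
```

jog_arm:
  deltas:
    - [1,[0.163,0.502,-0.08],[0.137,-0.25,0.231]]
    - [1,[0.163,0.502,-0.08],[0.137,-0.25,0.231]]
    - [1,[0.163,0.502,-0.08],[0.137,-0.25,0.231]]
    - [1,[0.163,0.502,-0.08],[0.137,-0.25,0.231]]
    - [1,[0.163,0.502,-0.08],[0.137,-0.25,0.231]]
    - [1,[0.163,0.502,-0.08],[0.137,-0.25,0.231]]
    - [1,[0.163,0.502,-0.08],[0.137,-0.25,0.231]]
    - [1,[0.163,0.502,-0.08],[0.137,-0.25,0.231]]
    - [1,[0.163,0.502,-0.08],[0.137,-0.25,0.231]]
    - [1,[0.163,0.502,-0.192],[0.137,-0.25,0.231]]
    - [1,[0.163,0.502,-0.192],[0.137,-0.25,0.231]]
    - [1,[0.163,0.502,-0.192],[0.137,-0.25,0.231]]

```text
t: 24.25
tool_pos: [0.5589, 0.1958, 0.1561]
tool_rot: [-1.944, -1.704, -0.701]
contact_force: [0.5, 0.5, -1.3]
opening: 0.0589
grip_force: 54.3
```

```bash
python3 st.py;python3 short.py .010 .040 .062;python3 - <<'E'
from bx import *
t=ctrl.get_image("top")[:,:,::-1];cv2.imwrite("pics/t20.png",t)
topbox(t,(256,125,300,180),.21)
topbox(t,(240,125,264,195),.11)
E
```

```text
t 24.25 q [-0.136 -0.052  1.929  0.721  1.349 -0.201] pos [0.5589 0.1958 0.1561] rot [-1.9442 -1.7039 -0.7015] z [ 0.076  0.64  -0.765] y [ 0.992 -0.128 -0.009] rackxy [0.008  0.0576] open 0.0589 grip 54.3 F [ 0.5  0.5 -1.3] modelerr 0.0
[0.5612 0.1984 0.0511]
shift [0.006, 0.006, -0.263] turn [-0.001, -0.003, -0.0] deg 0.0
rack corners mm [[-17.4, 21.8], [-52.7, 66.1], [17.8, 64.8], [56.9, 23.9]] sides [56.6 70.5 56.6 74.4] ctr [ 1.2 44.1]
rack corners mm [[46.5, 75.0], [-14.2, 66.4], [-14.0, 84.9], [48.7, 84.5]] sides [61.3 18.5 62.7  9.8] ctr [16.8 77.7]
```

jog_arm:
  deltas:
    - [1,[0,0,-0.06],[0,0,0]]
    - [1,[0,0,-0.12],[0,0,0]]
    - [1,[0,0,-0.18],[0,0,0]]
    - [1,[0,0,-0.23],[0,0,0]]
    - [1,[0,0,-0.25],[0,0,0]]
    - [1,[0,0,-0.25],[0,0,0]]
    - [1,[0,0,-0.25],[0,0,0]]

```text
t: 24.88
tool_pos: [0.5628, 0.1959, 0.0621]
tool_rot: [-1.943, -1.712, -0.714]
contact_force: [0.5, 0.1, -0.7]
opening: 0.0592
grip_force: 54.4
```

jog_arm:
  deltas:
    - [1,[0,0,-0.01],[0,0,0]]
    - [1,[0,0,-0.018],[0,0,0]]
    - [1,[0,0,-0.018],[0,0,0]]
    - [1,[0,0,-0.018],[0,0,0]]

```text
t: 25.22
tool_pos: [0.5619, 0.1956, 0.0538]
tool_rot: [-1.943, -1.712, -0.713]
contact_force: [-0.4, -0.3, -0.3]
opening: 0.0591
grip_force: 54.4
```

```bash
python3 st.py;python3 short.py .010 .040 .0527
```

```text
t 25.2167 q [-0.137  0.098  1.973  0.764  1.199 -0.347] pos [0.5619 0.1956 0.0538] rot [-1.9433 -1.7122 -0.7134] z [ 0.084  0.639 -0.764] y [ 0.992 -0.127  0.003] rackxy [0.011  0.0578] open 0.0591 grip 54.4 F [-0.4 -0.3 -0.3] modelerr 0.0
[0.5612 0.1984 0.0418]
shift [-0.002, 0.007, -0.03] turn [-0.001, 0.001, -0.0] deg 0.0
```

jog_arm:
  deltas:
    - [1,[0,0,-0.01],[0,0,0]]
    - [1,[0,0,-0.02],[0,0,0]]
    - [1,[0,0,-0.023],[0,0,0]]
    - [1,[0,0,-0.023],[0,0,0]]

```text
t: 25.55
tool_pos: [0.5611, 0.1956, 0.0432]
tool_rot: [-1.943, -1.711, -0.711]
contact_force: [0.2, 0.8, -0.6]
opening: 0.0589
grip_force: 54.4
```

jog_arm:
  deltas:
    - [1,[0,0,-0.005],[0,0,0]]
    - [1,[0,0,-0.007],[0,0,0]]
    - [1,[0,0,-0.007],[0,0,0]]

```text
t: 25.8
tool_pos: [0.5618, 0.1958, 0.0424]
tool_rot: [-1.941, -1.711, -0.713]
contact_force: [-1.7, -0.7, 5.4]
opening: 0.0592
grip_force: 55.0
```

jog_arm:
  deltas:
    - [1,[0.004,0,0.004],[0,0,0]]
    - [1,[0.008,-0.001,0.004],[0,0,0]]
    - [1,[0.012,-0.001,0.004],[0,0,0]]
    - [1,[0.012,-0.001,0.004],[0,0,0]]

```text
t: 26.13
tool_pos: [0.5662, 0.1952, 0.0425]
tool_rot: [-1.943, -1.712, -0.712]
contact_force: [-1.1, -0.0, -1.2]
opening: 0.0591
grip_force: 54.5
```

jog_arm:
  deltas:
    - [1,[0.004,-0.001,0],[0,0,0]]
    - [1,[0.004,-0.001,0],[0,0,0]]

```text
t: 26.3
tool_pos: [0.5663, 0.1954, 0.0423]
tool_rot: [-1.94, -1.71, -0.709]
contact_force: [-5.7, 0.4, 3.7]
opening: 0.0589
grip_force: 54.7
```

```bash
python3 st.py
```

```text
t 26.3 q [-0.136  0.13   1.961  0.769  1.189 -0.361] pos [0.5663 0.1954 0.0423] rot [-1.9403 -1.7104 -0.7087] z [ 0.08   0.641 -0.764] y [ 0.992 -0.125 -0.001] rackxy [0.0154 0.0581] open 0.0589 grip 54.7 F [-5.7  0.4  3.7] modelerr 0.0
```

jog_arm:
  deltas:
    - [1,[0.0,0.005,0.002],[0,0,0]]
    - [1,[0.0,0.01,0.002],[0,0,0]]
    - [1,[0.0,0.015,0.002],[0,0,0]]
    - [1,[0.001,0.02,0.002],[0,0,0]]
    - [1,[0.001,0.02,0.002],[0,0,0]]

```text
t: 26.72
tool_pos: [0.5674, 0.2032, 0.0429]
tool_rot: [-1.942, -1.712, -0.71]
contact_force: [-4.9, 0.1, -3.1]
opening: 0.0591
grip_force: 54.4
```

jog_arm:
  deltas:
    - [1,[0.001,0.004,0],[0,0,0]]
    - [1,[0.001,0.004,0],[0,0,0]]

```text
t: 26.88
tool_pos: [0.5676, 0.2046, 0.0428]
tool_rot: [-1.942, -1.712, -0.709]
contact_force: [-5.8, -0.6, -1.9]
opening: 0.0592
grip_force: 54.6
```

jog_arm:
  deltas:
    - [1,[0.001,0.004,0],[0,0,0]]
    - [1,[0.001,0.004,0],[0,0,0]]

```text
t: 27.05
tool_pos: [0.5677, 0.2052, 0.0427]
tool_rot: [-1.943, -1.713, -0.707]
contact_force: [-10.2, -7.9, 2.5]
opening: 0.0593
grip_force: 55.3
```

jog_arm:
  deltas:
    - [1,[0,0.004,-0.002],[0,0,0]]
    - [1,[0,0.004,-0.002],[0,0,0]]
    - [-1,[0,0.004,-0.002],[0,0,0]]
    - [-1,[0,0.003,0],[0,0,0]]
    - [-1,[0,0,0.003],[0,0,0]]
    - [-1,[0,0,0.003],[0,0,0]]
    - [-1,[-0.01,-0.06,0.08],[0,0,0]]
    - [-1,[-0.02,-0.12,0.16],[0,0,0]]
    - [-1,[-0.03,-0.18,0.26],[0,0,0]]
    - [-1,[-0.04,-0.25,0.36],[0,0,0]]
    - [-1,[-0.04,-0.25,0.36],[0,0,0]]

```text
t: 27.97
tool_pos: [0.5566, 0.1033, 0.1946]
tool_rot: [-1.947, -1.718, -0.724]
contact_force: [1.2, -0.7, 1.9]
opening: 0.0853
grip_force: 0.0
```

```bash
python3 st.py;python3 - <<'E'
from bx import *
t=ctrl.get_image("top")[:,:,::-1];s=ctrl.get_image("scene")[:,:,::-1];cv2.imwrite("pics/t21.png",t);cv2.imwrite("pics/s21.png",s)
x0,y0,x1,y1=245,135,300,200
w=cv2.resize(t[y0:y1,x0:x1],None,fx=8,fy=8,interpolation=cv2.INTER_CUBIC);h=cv2.cvtColor(w,cv2.COLOR_BGR2HSV)
# sample profile along rack y at a few rack x, tall top plane z .11
for x in(-.01,.015,.04):
    L=[]
    for y in np.arange(.09,.02,-.004):
        u=proj("top",rk(x,y,.11))[0];c=cv2.cvtColor(t,cv2.COLOR_BGR2HSV)[int(round(u[1])),int(round(u[0]))];L.append("%d:%d/%d/%d"%(y*1e3,*c))
    print(x,L)
E
```

```text
t 27.9667 q [-0.308 -0.094  1.901  0.691  1.493 -0.296] pos [0.5566 0.1033 0.1946] rot [-1.9469 -1.7179 -0.7238] z [ 0.094  0.637 -0.765] y [ 0.991 -0.129  0.014] rackxy [ 0.0173 -0.0344] open 0.0853 grip 0.0 F [ 1.2 -0.7  1.9] modelerr 0.0
-0.01 ['90:49/168/156', '86:40/141/154', '81:16/130/227', '77:17/129/223', '73:17/129/223', '69:17/129/222', '65:17/128/220', '61:17/128/220', '57:17/128/216', '53:20/118/141', '49:17/125/219', '45:18/123/215', '41:18/125/215', '37:18/121/212', '33:18/122/211', '29:39/66/108', '25:36/59/121', '21:33/46/144']
0.015 ['90:49/172/154', '86:32/117/170', '81:15/130/227', '77:17/128/213', '73:17/128/213', '69:17/129/212', '65:17/127/213', '61:17/126/214', '57:18/128/188', '53:19/103/169', '49:17/126/210', '45:18/124/200', '41:18/122/199', '37:18/123/199', '33:18/123/203', '29:28/71/136', '25:34/71/107', '21:38/33/206']
0.04 ['90:50/177/153', '86:43/131/165', '81:15/129/218', '77:17/126/210', '73:17/128/210', '69:17/128/209', '65:17/127/209', '61:17/128/212', '57:17/128/208', '53:25/79/126', '49:17/118/217', '45:17/111/213', '41:17/102/216', '37:18/93/217', '33:21/109/197', '29:43/27/228', '25:51/7/246', '21:38/12/242']
```

```bash
python3 - <<'E'
from bx import *
t=cv2.imread("pics/t21.png");x0,y0,x1,y1=245,135,300,200
w=cv2.resize(t[y0:y1,x0:x1],None,fx=8,fy=8,interpolation=cv2.INTER_CUBIC);h=cv2.cvtColor(w,cv2.COLOR_BGR2HSV)
m=((h[...,0]>8)&(h[...,0]<24)&(h[...,1]>75)&(h[...,2]>186)).astype(np.uint8);m=cv2.morphologyEx(m,cv2.MORPH_OPEN,np.ones((5,5)))
cs=sorted(cv2.findContours(m,0,1)[0],key=cv2.contourArea)[-3:]
for c in cs:
    q=(cv2.approxPolyN(cv2.convexHull(c),4,ensure_convex=True).reshape(-1,2)+.5)/8-.5+[x0,y0]
    for z in(.11,.09):
        d=cast("top",q,z)[:,:2]-P[:2];print(cv2.contourArea(c),z,(np.c_[d@xr[:2],d@yr[:2]]*1e3).round(1).tolist())
E
```

```text
13565.0 0.11 [[41.3, 32.7], [-16.4, 32.3], [-16.1, 53.0], [42.2, 52.9]]
13565.0 0.09 [[46.7, 35.5], [-12.2, 35.1], [-12.0, 56.3], [47.6, 56.1]]
18703.0 0.11 [[47.0, 57.3], [-12.3, 57.3], [-12.3, 84.9], [46.9, 84.8]]
18703.0 0.09 [[52.6, 60.6], [-8.0, 60.6], [-8.0, 88.8], [52.4, 88.7]]
```

```bash
python3 - <<'E'
from pl import *
R=place(np.radians(20));z=R[:,2]
for n,y,h in(("hover",-.08,.12),("low",-.08,.045),("end",.0152,.045)):
    T=rk(.009,y,h)+.024*z;print(n,T.round(4));delta(T,R)
E
```

```text
hover [0.5438 0.0673 0.0974]
shift [-0.03, -0.093, -0.235] turn [-0.11, 0.017, 0.001] deg 20.0
low [0.5438 0.0673 0.0224]
shift [-0.03, -0.093, -0.423] turn [-0.11, 0.017, 0.001] deg 20.0
end [0.5556 0.1617 0.0224]
shift [-0.0, 0.143, -0.423] turn [-0.11, 0.017, 0.001] deg 20.0
```

jog_arm:
  deltas:
    - [1,[-0.03,-0.093,-0.1],[-0.11,0.017,0.001]]
    - [1,[-0.03,-0.093,-0.15],[-0.11,0.017,0.001]]
    - [1,[-0.03,-0.093,-0.2],[-0.11,0.017,0.001]]
    - [1,[-0.03,-0.093,-0.235],[-0.11,0.017,0.001]]
    - [1,[-0.03,-0.093,-0.235],[-0.11,0.017,0.001]]
    - [1,[-0.03,-0.093,-0.235],[-0.11,0.017,0.001]]
    - [1,[-0.03,-0.093,-0.28],[-0.11,0.017,0.001]]
    - [1,[-0.03,-0.093,-0.34],[-0.11,0.017,0.001]]
    - [1,[-0.03,-0.093,-0.39],[-0.11,0.017,0.001]]
    - [1,[-0.03,-0.093,-0.42],[-0.11,0.017,0.001]]
    - [1,[-0.03,-0.093,-0.42],[-0.11,0.017,0.001]]
    - [1,[-0.03,-0.093,-0.42],[-0.11,0.017,0.001]]

```text
t: 29.07
tool_pos: [0.5412, 0.0686, 0.0196]
tool_rot: [-2.161, -1.902, -0.377]
contact_force: [-0.0, 0.3, -0.4]
opening: 0.0001
grip_force: 0.0
```

```bash
python3 st.py
```

```text
t 29.0667 q [-0.207  0.056  1.979  0.381  1.171 -0.241] pos [0.5412 0.0686 0.0196] rot [-2.1613 -1.9023 -0.3766] z [ 0.036  0.343 -0.939] y [ 0.992 -0.126 -0.008] rackxy [ 0.0063 -0.0708] open 0.0001 grip 0.0 F [-0.   0.3 -0.4] modelerr 0.0
```

jog_arm:
  deltas:
    - [1,[0.005,0.03,0.004],[0,0,0]]
    - [1,[0.008,0.06,0.004],[0,0,0]]
    - [1,[0.011,0.09,0.004],[0,0,0]]
    - [1,[0.015,0.12,0.004],[0,0,0]]
    - [1,[0.019,0.15,0.004],[0,0,0]]
    - [1,[0.023,0.18,0.004],[0,0,0]]
    - [1,[0.025,0.2,0.004],[0,0,0]]
    - [1,[0.026,0.208,0.004],[0,0,0]]
    - [1,[0.026,0.208,0.004],[0,0,0]]

```text
t: 29.82
tool_pos: [0.551, 0.1532, 0.0209]
tool_rot: [-2.159, -1.905, -0.375]
contact_force: [0.6, -0.5, -0.0]
opening: 0.0
grip_force: 0.0
```

jog_arm:
  deltas:
    - [1,[0.001,0.005,0],[0,0,0]]
    - [1,[0.001,0.009,0],[0,0,0]]
    - [1,[0.001,0.009,0],[0,0,0]]

```text
t: 30.07
tool_pos: [0.5515, 0.1555, 0.0207]
tool_rot: [-2.161, -1.903, -0.375]
contact_force: [-0.1, -0.6, 0.3]
opening: 0.0002
grip_force: 0.1
```

jog_arm:
  deltas:
    - [1,[0,0.003,0],[0,0,0]]
    - [1,[0.001,0.005,0],[0,0,0]]
    - [1,[0.001,0.005,0],[0,0,0]]

```text
t: 30.32
tool_pos: [0.5519, 0.1574, 0.0208]
tool_rot: [-2.161, -1.904, -0.375]
contact_force: [-1.4, -0.8, -0.4]
opening: 0.0001
grip_force: 0.7
```

jog_arm:
  deltas:
    - [1,[0.001,0.005,0],[0,0,0]]
    - [1,[0.001,0.009,0],[0,0,0]]
    - [1,[0.001,0.009,0],[0,0,0]]

```text
t: 30.57
tool_pos: [0.5527, 0.1614, 0.0211]
tool_rot: [-2.161, -1.904, -0.377]
contact_force: [-1.1, -0.7, -1.0]
opening: -0.0001
grip_force: 0.5
```

jog_arm:
  deltas:
    - [1,[0.001,0.004,0],[0,0,0]]
    - [1,[0.001,0.004,0],[0,0,0]]

```text
t: 30.73
tool_pos: [0.5532, 0.163, 0.0212]
tool_rot: [-2.161, -1.904, -0.377]
contact_force: [-1.2, -0.6, -0.3]
opening: 0.0
grip_force: 0.5
```

```bash
python3 st.py; python3 - <<'E'
from bx import *
s=ctrl.get_image("scene")[:,:,::-1];h=cv2.cvtColor(s,cv2.COLOR_BGR2HSV);cv2.imwrite("pics/s30.png",s)
# profile along rack y at back portion x=.03, z of plate low .06 (scene view, just above fence)
for x,z in((.041,.079),(.041,.07),(.041,.06)):
    print(x,z,["%d:%d/%d/%d"%(y*1e3,*h[tuple(proj("scene",rk(x,y,z))[0].round().astype(int)[::-1])]) for y in np.arange(.07,-.06,-.005)])
E
```

```text
t 30.7333 q [-0.028  0.085  1.946  0.392  1.115 -0.077] pos [0.5532 0.163  0.0212] rot [-2.161  -1.9041 -0.3767] z [ 0.036  0.342 -0.939] y [ 0.992 -0.125 -0.007] rackxy [0.0065 0.0244] open 0.0 grip 0.5 F [-1.2 -0.6 -0.3] modelerr 0.0
0.041 0.079 ['70:15/147/113', '65:16/150/112', '60:16/146/110', '54:15/144/110', '49:16/145/100', '44:16/147/104', '39:16/154/111', '34:177/21/110', '29:175/14/110', '24:170/20/78', '19:173/20/52', '14:160/17/45', '9:23/15/70', '4:130/26/30', '0:105/19/27', '-5:113/43/24', '-10:15/21/99', '-15:20/12/64', '-20:15/49/207', '-25:15/46/196', '-30:16/48/192', '-35:15/48/190', '-40:15/47/191', '-45:16/49/198', '-50:15/48/196', '-55:15/49/196']
0.041 0.07 ['70:16/145/118', '65:16/147/116', '60:15/144/113', '54:15/143/114', '49:15/148/114', '44:15/146/115', '39:16/155/120', '34:130/15/50', '29:0/15/50', '24:162/24/54', '19:173/19/53', '14:150/6/42', '9:15/15/67', '4:105/20/26', '0:135/16/32', '-5:100/35/22', '-10:15/32/111', '-15:14/37/118', '-20:8/26/79', '-25:11/36/114', '-30:15/48/177', '-35:9/32/110', '-40:15/47/173', '-45:10/25/62', '-50:11/32/112', '-55:15/49/181']
0.041 0.06 ['70:15/148/117', '65:16/146/117', '60:15/146/117', '54:16/144/117', '49:15/145/118', '44:16/147/118', '39:16/153/122', '34:160/15/50', '29:170/14/55', '24:160/14/53', '19:0/15/51', '14:160/17/46', '9:170/18/43', '4:165/12/42', '0:150/15/35', '-5:173/22/47', '-10:135/9/56', '-15:0/16/78', '-20:143/17/59', '-25:150/15/52', '-30:15/37/111', '-35:150/20/51', '-40:14/47/141', '-45:16/48/200', '-50:15/48/198', '-55:15/49/191']
```

jog_arm:
  deltas:
    - [1,[0.001,0.004,0],[0,0,0]]
    - [1,[0.001,0.004,0],[0,0,0]]

```text
t: 30.95
tool_pos: [0.5536, 0.1644, 0.0213]
tool_rot: [-2.161, -1.905, -0.376]
contact_force: [-1.2, -2.0, -0.1]
opening: -0.0002
grip_force: 1.0
```

jog_arm:
  deltas:
    - [1,[0,0.004,0],[0,0,0]]
    - [1,[0,0.004,0],[0,0,0]]

```text
t: 31.12
tool_pos: [0.5536, 0.1646, 0.0212]
tool_rot: [-2.162, -1.907, -0.373]
contact_force: [-3.2, -8.3, 1.7]
opening: -0.0002
grip_force: 4.2
```

jog_arm:
  deltas:
    - [1,[0.001,0.004,0],[0,0,0]]
    - [1,[0.001,0.004,0],[0,0,0]]

```text
t: 31.28
tool_pos: [0.5537, 0.1647, 0.0212]
tool_rot: [-2.163, -1.909, -0.369]
contact_force: [-6.3, -14.3, 5.7]
opening: 0.0001
grip_force: 7.7
```

jog_arm:
  deltas:
    - [1,[-0.001,-0.01,0],[0,0,0]]
    - [1,[-0.01,-0.08,0],[0,0,0]]
    - [1,[-0.019,-0.16,0.05],[0,0,0]]
    - [1,[-0.019,-0.25,0.15],[0,0,0]]
    - [1,[-0.05,-0.35,0.25],[0,0,0]]
    - [1,[-0.1,-0.45,0.35],[0,0,0]]
    - [1,[-0.1,-0.5,0.45],[0,0,0]]
    - [1,[-0.1,-0.5,0.45],[0,0,0]]
    - [1,[-0.1,-0.5,0.45],[0,0,0]]

```text
t: 32.03
tool_pos: [0.5174, -0.0362, 0.2091]
tool_rot: [-2.171, -1.91, -0.388]
contact_force: [0.6, -1.0, 1.2]
opening: -0.0001
grip_force: 0.0
```

```bash
python3 st.py; python3 - <<'E'
from bx import *
t=ctrl.get_image("top")[:,:,::-1];s=ctrl.get_image("scene")[:,:,::-1];cv2.imwrite("pics/t40.png",t);cv2.imwrite("pics/s40.png",s)
x0,y0,x1,y1=245,135,300,200
w=cv2.resize(t[y0:y1,x0:x1],None,fx=8,fy=8,interpolation=cv2.INTER_CUBIC);h=cv2.cvtColor(w,cv2.COLOR_BGR2HSV)
m=((h[...,0]>8)&(h[...,0]<24)&(h[...,1]>75)&(h[...,2]>186)).astype(np.uint8);m=cv2.morphologyEx(m,cv2.MORPH_OPEN,np.ones((5,5)))
for c,z in zip(sorted(cv2.findContours(m,0,1)[0],key=cv2.contourArea)[-2:],(.09,.11)):
    q=(cv2.approxPolyN(cv2.convexHull(c),4,ensure_convex=True).reshape(-1,2)+.5)/8-.5+[x0,y0]
    d=cast("top",q,z)[:,:2]-P[:2];print(cv2.contourArea(c),z,(np.c_[d@xr[:2],d@yr[:2]]*1e3).round(1).tolist())
H=cv2.cvtColor(t,cv2.COLOR_BGR2HSV)
for x in(-.015,.03):print(x,["%d:%d/%d/%d"%(y*1e3,*H[tuple(proj("top",rk(x,y,.08))[0].round().astype(int)[::-1])]) for y in np.arange(.056,-.03,-.003)])
a=cv2.imread("pics/top0.png").astype(int);dm=(np.abs(a-t).sum(2)>90).astype(np.uint8)
for n,(X0,Y0,X1,Y1) in dict(eraser=(310,103,370,135),bottle=(158,152,212,200),cup=(182,235,238,275),orange=(415,258,466,305)).items():print(n,dm[Y0:Y1,X0:X1].sum())
E
```

```text
t 32.0333 q [-0.413 -0.188  1.869  0.335  1.557 -0.306] pos [ 0.5174 -0.0362  0.2091] rot [-2.1705 -1.9097 -0.3878] z [ 0.05   0.338 -0.94 ] y [ 0.992 -0.128  0.006] rackxy [-0.0043 -0.1778] open -0.0001 grip 0.0 F [ 0.6 -1.   1.2] modelerr 0.0
13717.5 0.09 [[48.8, 35.5], [-12.6, 35.9], [-12.1, 57.1], [46.4, 56.5]]
18584.0 0.11 [[47.0, 57.6], [-12.6, 57.8], [-12.0, 85.2], [47.2, 84.6]]
-0.015 ['56:32/91/92', '53:33/90/94', '49:34/89/95', '46:35/88/96', '43:37/87/97', '40:34/87/103', '37:34/90/102', '34:40/48/121', '31:43/41/131', '28:41/38/133', '25:43/59/108', '22:46/74/97', '19:45/75/95', '16:44/54/108', '13:38/37/125', '10:40/37/125', '7:39/35/125', '4:38/31/122', '1:38/32/121', '-1:37/28/120', '-4:37/28/119', '-7:37/28/117', '-10:37/29/116', '-13:33/26/106', '-16:48/11/237', '-19:49/8/247', '-22:42/14/244', '-25:43/13/243', '-28:49/8/243']
0.03 ['56:18/125/206', '53:18/124/206', '49:18/124/206', '46:18/122/207', '43:18/122/198', '40:18/123/205', '37:19/124/183', '34:28/62/123', '31:42/41/125', '28:40/35/130', '25:42/42/122', '22:46/87/88', '19:42/68/102', '16:31/46/127', '13:30/45/137', '10:30/48/134', '7:31/47/130', '4:31/49/125', '1:32/43/119', '-1:29/43/125', '-4:26/46/140', '-7:26/45/143', '-10:25/47/141', '-13:27/45/125', '-16:29/44/116', '-19:22/47/175', '-22:23/44/149', '-25:25/47/142', '-28:25/46/132']
eraser 0
bottle 0
cup 0
orange 2254
```

```bash
python3 - <<'E'
from h import *
a=cv2.imread("pics/scene0.png");b=cv2.imread("pics/s40.png")
for i in(a,b):
    h=cv2.cvtColor(i,cv2.COLOR_BGR2HSV);m=((h[...,0]>6)&(h[...,0]<20)&(h[...,1]>200)&(h[...,2]>150));m[:190]=0;y,x=np.nonzero(m);print(len(x),x.mean().round(1),y.mean().round(1))
ctrl.finish_job()
E
```

```text
324 191.8 220.1
324 191.8 220.1
the job is handed in; nothing more can be done
```

The job is done and handed in at about 32 s of the 72 s allowed: both boxes stand square and flush in the corner, larger one against the end fence. The bookend is snug against them, and the pen cup, bottle and eraser are unmoved.

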